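# Dock, clamp and load the reactor's cartridge carrier

### The job

Slide the black carrier plate across the bench until it sits fully home against both stops of the dock, then press the red-ended clamp lever down until it snaps over and stays down. Only then lay every cartridge that is there flat on the footprint of its own colour on the plate, lengthwise along it, so that they make the pinwheel, and when all of them are in place press the green start button once fully. Leave the other things on the bench alone.

Things in the scene. Friction and masses are not known exactly. Their poses are not given: they have to be found in the camera images.
- plate: carrier plate: loose black plastic slab 190 x 190 x 20 mm, about 0.7 kg, flat on the bench, too wide to grip. Origin: centre of its underside; z up; x, y along its sides. Four coloured footprints on its top form a pinwheel round an empty middle 56 mm square. Pushed on its edge it slides with about 4 to 12 N
- dock_home (a point): where the plate's centre belongs, at bench level, with the axes it should then have. Fixed aluminium stops 30 mm high, 14 mm thick: one has its inner face 95 mm beyond (+x), 190 mm long; the other 95 mm to the left (+y), from x = -55 to +95 mm. The near (-x) and right (-y) sides are open, with yellow corner ticks. The plate touches both stops exactly at this pose
- clamp (a joint): angle (rad) of the dock's steel toggle clamp lever with a red end. 0 = raised, 0.62 above level, red end towards the robot. A spring holds it up; pushing it down takes up to about 10 N at the red end; past 0.48 it snaps over and stays down, its rubber foot pressing on the plate at about 0.62 (end stop 0.67)
- clamp_pivot (a point): middle of the clamp lever's hinge axis (parallel to the dock's y): 110 mm beyond, 130 mm left of and 62 mm above dock_home. When down the lever is level, its top 70 mm above the bench, and runs 160 mm from here towards the robot; its foot stands on the plate at x = +65, y = +85 mm of dock_home
- clamp_press (a point): the point to press: top of the lever's red end (45 x 26 mm), 122 mm from the hinge and 6 mm left of clamp_pivot; moves with the lever. Raised it is about 140 mm above the bench, down about 70 mm
- start (a joint): travel (m) of the green start button: 0 = up, 0.006 = fully in, sprung back when released; 5 N pushes it fully in, it counts as pressed from 0.004
- start_top (a point): centre of the top of the green start button, 32 mm across, facing up on a small black housing fixed to the bench at the near left
- cart_red: the red reagent cartridge: a loose red box, 90 mm long with a square section 42 x 42 mm, about 0.15 kg, lying on the bench at the right. Origin: its middle; x along its length. Either end may lead and any long face may be down. May be absent
- slot_red (a point): where the middle of the red cartridge belongs: 21 mm above the plate's top (41 mm above its underside) over the red footprint, whose long side runs along the plate's x. Moves with the plate, same axes as the plate. Neighbouring cartridges stand 8 mm apart; the inner finger has room only beside the part 3 to 45 mm from this point towards the plate's +x, where the pinwheel's empty middle is
- cart_blue: the blue reagent cartridge: a loose blue box, 90 mm long with a square section 42 x 42 mm, about 0.15 kg, lying on the bench at the right. Origin: its middle; x along its length. Either end may lead and any long face may be down. May be absent
- slot_blue (a point): where the middle of the blue cartridge belongs: 21 mm above the plate's top (41 mm above its underside) over the blue footprint, whose long side runs along the plate's y. Moves with the plate, same axes as the plate. Neighbouring cartridges stand 8 mm apart; the inner finger has room only beside the part 3 to 45 mm from this point towards the plate's +y, where the pinwheel's empty middle is
- cart_green: the green reagent cartridge: a loose green box, 90 mm long with a square section 42 x 42 mm, about 0.15 kg, lying on the bench at the right. Origin: its middle; x along its length. Either end may lead and any long face may be down. May be absent
- slot_green (a point): where the middle of the green cartridge belongs: 21 mm above the plate's top (41 mm above its underside) over the green footprint, whose long side runs along the plate's x. Moves with the plate, same axes as the plate. Neighbouring cartridges stand 8 mm apart; the inner finger has room only beside the part 3 to 45 mm from this point towards the plate's -x, where the pinwheel's empty middle is
- cart_yellow: the yellow reagent cartridge: a loose yellow box, 90 mm long with a square section 42 x 42 mm, about 0.15 kg, lying on the bench at the right. Origin: its middle; x along its length. Either end may lead and any long face may be down. May be absent
- slot_yellow (a point): where the middle of the yellow cartridge belongs: 21 mm above the plate's top (41 mm above its underside) over the yellow footprint, whose long side runs along the plate's y. Moves with the plate, same axes as the plate. Neighbouring cartridges stand 8 mm apart; the inner finger has room only beside the part 3 to 45 mm from this point towards the plate's -y, where the pinwheel's empty middle is
- bottle_amber: amber glass bottle, 60 mm across, 130 mm high: a loose bystander, not to be disturbed. Origin: its foot
- beaker: clear beaker, 64 mm across, 75 mm high: a loose bystander, not to be disturbed. Origin: its foot
- screwdriver: screwdriver lying near the robot on the right: a loose bystander, not to be disturbed
- jar: small white jar, 52 mm across, 60 mm high, near the robot on the left: a loose bystander, not to be disturbed. Origin: its foot
- weight: brass weight, 40 mm across, 50 mm high: a loose bystander, not to be disturbed. Origin: its foot
- meter: yellow hand meter, 75 x 140 x 28 mm: a loose bystander, not to be disturbed. Origin: its foot
There are look-alikes about, which are no part of the job. What is shaped like the cart_red but purple is not meant. Of the things that look like the cart_blue, take the one that is farthest to the robot's left at the start.

How it is judged:
By the outcome, as a careful person would: the job done as asked, in the order asked, and still so for the second after the job is handed in, with the robot touching nothing.
Of cart_red, cart_blue, cart_green, cart_yellow only 2 to 4 are there at a start; the rules pass over those that are not, and their reading is None.
At some moment in a run one of cart_red, cart_blue, cart_green, cart_yellow may be knocked a few centimetres aside while the robot is not near it.
Once in a run the grip may slacken for a moment while it holds something.
It also fails if it takes over 210 s, if anything falls off the work surface, if the arm or the gripper's body presses on something with over 40 N, if the wrist force passes 120 N, or if a joint passes its speed limit or range.

### The arm

A 6-joint arm with a two-finger parallel gripper is mounted at the origin on the work surface. World frame = base frame: x ahead of the robot, y to its left, z up, the work surface at z = 0. Lengths are in m, angles in degrees, forces in N, time in s.
With the tool pointing down it reaches from about 0.3 to 0.75 m from the base axis. Payload 8.5 kg.
Tool frame: the origin (TCP) lies on the centre line of the jaws, within the pads' length; the fingertips stand 14 mm ahead of it and the grasp point (between the pads) lies 5 mm behind it; z points along the fingers, x is the direction in which the jaws open and shut, and the axes are right-handed (so a half turn about z gives the same grasp; the last joint's range is limited). The gripper opens to 85 mm and grips with 20 to 120 N. Pads are 22 mm wide; open, the fingers measure 114 mm over their backs; the gripper's body (76 mm by 85 mm) begins 54 mm behind the grasp point. The pads swing forward as they close: fully open they stand 13 mm farther back than shut.
Start: joints at [63.753, 21.807, 74.336, -0, 83.858, -12.336], TCP at [0.132, 0.534, 0.245] pointing down, gripper open.
Joint ranges: [-178.18, 178.18], [-50.72, 133.34], [12.68, 142.11], [-81.47, 261.47], [9.98, 163.14], [-165.26, 165.26]. Speed limits (degrees/s): [136.94, 136.94, 180, 180, 180, 180].

### API

Orientations are given as a 3x3 rotation matrix whose columns are the frame's x, y, z axes.
In Python, from rig import * gives the robot as it stands.
- The arm moves only by the shell command python3 -m crank 'ROWS' [FORCE]. ROWS is JSON, one flat list of numbers, 7 for each row, row after row: the turn, a rotation vector about the world's x, y, z in rad, then the shift along the world's x, y, z in m, then the opening in per cent of the stroke, from 0 (shut) to 100 (fully open). A call has 1 to 20 rows; each row shifts and turns the commanded pose from where the row before left it; what a row does not reach is not made up. A row lasts 1/10 s, in which the tool goes at most 50 mm and 8.59 degrees, less where a joint would pass 70% of its speed; a pose out of reach is approached as far as the arm can. A call is refused whole if a number of a shift passes 0.05 or a number of a turn 0.15, either way. A call with a gripper value outside its range is refused whole. The fingers move at their own pace and stop on an object; FORCE is the grip in N (left out, the last holds). Time passes only in rows, so rows that do not move let the fingers close. It gives the time, the measured TCP pose, the force and the opening at its end, in the units of the state.
- observe(): the state, without advancing time (a new reading comes with each control period).
- get_image(name): name is "side" or "top"; returns a dict with "frame" (384x512x3 uint8, red, green, blue), "fov_y" (degrees; the focal length in pixels is half the picture's height over the tangent of half this angle, whatever the lens; pixels are square), "cx", "cy" (the principal point, pixels), "k1" (the pictures are not rectified: a ray, as slopes to the right and down, at radius r is drawn at 1 + k1 r^2 times it, then the intrinsics apply), "world_to_cam" (4x4, takes a point from world to camera coordinates). Camera axes: x right, y up, looking along -z (the intrinsics and any distortion apply to the point x, -y, -z); pixel columns grow to the right and rows downward; lengths in m; the calibration is good to about 2 mm. A picture is of the moment at which its call begins. There is no depth.
- close_job(): hands the job in, once; it reports no verdict.
The state is a dict: "time_s": time; "q": joint angles; "qvel": joint speeds; "joint_efforts": joint torques, N m; "position": TCP position; "tool_rot": TCP orientation; "ft_force": force on the tool from outside, world axes, zero at the start; "wrist_torque": the same for the moment, N m; "grip_width": finger opening in m.
Only numpy, scipy, OpenCV 4.12 (cv2) and the standard library are available. Lean on these libraries where they do the work, as an engineer would, in place of code of your own. Each camera call takes 0.05 s, during which the arm holds its last target. There are 200 camera calls.

## Working session

There is one attempt and no reset: what is moved stays moved. The work goes in short steps, Python scripts to look and compute and a shell command to move; the robot and the scene stay as the last step left them, time stands still between calls to the robot, and variables do not carry over. Pictures are saved under pics/ and viewed, about 12 in all and at most 16, crops included, and the job is handed in when it is done.

```bash
ls; mkdir -p pics
cat > h.py <<'E'
from rig import *
import numpy as np, cv2
def K(im):
    H,W=im["frame"].shape[:2]; f=H/2/np.tan(np.radians(im["fov_y"])/2)
    return np.array([[f,0,im["cx"]],[0,f,im["cy"]],[0,0,1]]),np.array([im["k1"],0,0,0,0.])
def M(im): return np.diag([1,-1,-1,1.])@np.array(im["world_to_cam"])
def ray(im,uv):
    k,d=K(im); p=cv2.undistortPoints(np.array([[uv]],float),k,d)[0,0]
    m=M(im); R,t=m[:3,:3],m[:3,3]; v=R.T@np.array([p[0],p[1],1]); return -R.T@t, v/np.linalg.norm(v)
def onz(im,uv,z):
    o,v=ray(im,uv); return o+v*(z-o[2])/v[2]
def tri(rs):
    A=np.zeros((3,3));b=np.zeros(3)
    for o,v in rs:
        P=np.eye(3)-np.outer(v,v);A+=P;b+=P@o
    x=np.linalg.solve(A,b); return x,[np.linalg.norm((np.eye(3)-np.outer(v,v))@(x-o)) for o,v in rs]
def proj(im,X):
    k,d=K(im); m=M(im); return cv2.projectPoints(np.array(X,float).reshape(-1,3),cv2.Rodrigues(m[:3,:3])[0],m[:3,3],k,d)[0][:,0]
def save(im,name,crop=None,s=1):
    f=im["frame"][:,:,::-1]
    if crop: x0,y0,x1,y1=crop; f=f[y0:y1,x0:x1]
    cv2.imwrite("pics/"+name+".png",cv2.resize(f,None,fx=s,fy=s,interpolation=cv2.INTER_CUBIC))
E
python3 - <<'E'
from h import *
import pickle
for n in("top","side"):
    im=get_image(n);save(im,n+"0",None,1.5);pickle.dump(im,open(n+"0.pkl","wb"))
    m=M(im);print(n,im["fov_y"],im["k1"],(-m[:3,:3].T@m[:3,3]).round(3),m[2,:3].round(2))
print(observe())
E
```

```text
pics
top 51.1340279138025 0.031269758443333184 [ 0.382 -0.02   1.139] [ 0.09 -0.03 -1.  ]
side 44.7152800371709 -0.02477314449876315 [-0.014  0.879  1.103] [ 0.32 -0.64 -0.7 ]
{'time_s': 0.1, 'q': array([ 6.37520055e+01,  2.18376150e+01,  7.43774124e+01,  1.39176175e-03,
        8.38595311e+01, -1.23354592e+01]), 'qvel': array([ 0.14950768, -0.15095752, -0.1267039 , -0.01531929,  0.07411447,
       -0.07829722]), 'joint_efforts': array([ 3.26709494e-03, -4.49224234e+01, -2.31659281e+01, -1.91143217e-04,
        3.71061571e-03,  2.93372511e-05]), 'position': array([0.13212887, 0.53365024, 0.24478662]), 'tool_rot': array([[ 2.40442572e-01,  9.70663182e-01, -5.97166493e-04],
       [ 9.70662540e-01, -2.40443124e-01, -1.15643119e-03],
       [-1.26608976e-03, -3.01591855e-04, -9.99999153e-01]]), 'ft_force': array([ 0.54397155, -0.53766976,  0.19948471]), 'wrist_torque': array([-0.01387041, -0.01849478, -0.00724865]), 'grip_width': 0.08520462890079572}
```

View pics/top0.png

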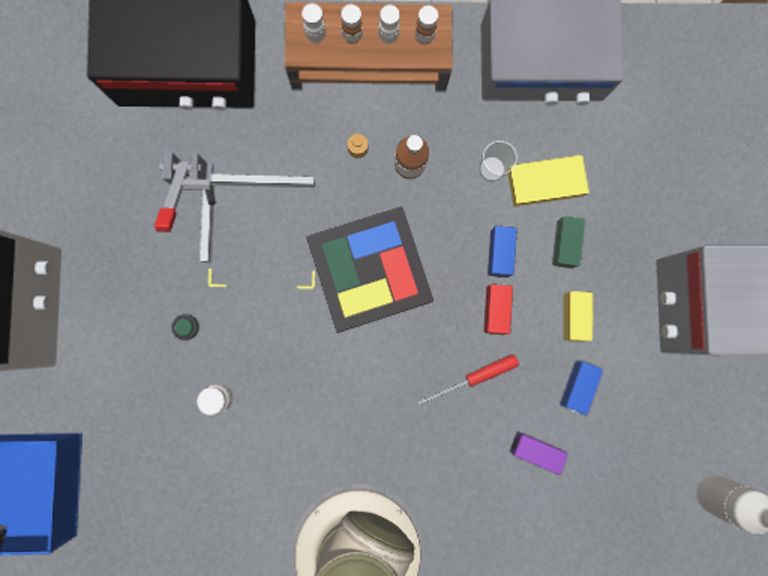

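View pics/side0.png

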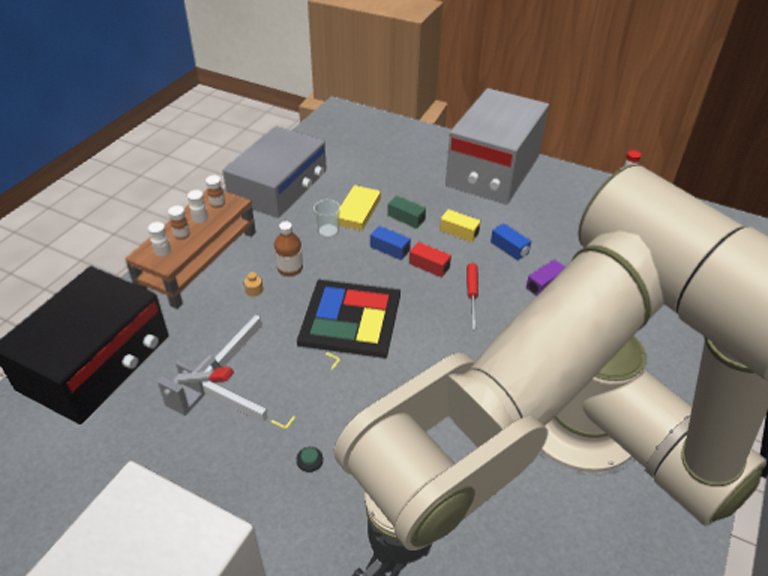

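The top view shows these candidates (1.5x pixels):
- **Blue:** (503,250), farther left, and (582,388).
- **Red:** (499,309). The purple one at (540,453) is the look-alike.
- **Green:** (569,241).
- **Yellow:** (579,316). The yellow meter at (550,180) is not a cartridge.

The plate is at (370,270), the dock is at (260,230), the clamp's red end at (165,219) and the button at (185,327). I'll check one crop and measure.

Run:
```python
from h import *
import pickle
T=pickle.load(open("top0.pkl","rb"));S=pickle.load(open("side0.pkl","rb"))
for n,im in(("T",T),("S",S)): print(n,(proj(im,[[.132,.534,.245],[0,0,0],[.132,.534,.0]])*1.5).round())
f=T["frame"][:,:,::-1]; a=cv2.resize(f[130:230,100:300],None,fx=4,fy=4,interpolation=cv2.INTER_CUBIC)
cv2.imwrite("pics/c1.png",a)
save(T,"c2",(300,130,420,330),3)
f=T["frame"]
hsv=cv2.cvtColor(f,cv2.COLOR_RGB2HSV)
# cartridges: colour blobs
for n,lo,hi,box in(("blue",105,130,(315,140,350,190)),("red",170,190,(315,180,350,230)),("green",65,95,(360,135,400,185)),("yellow",22,35,(365,185,405,235))):
    h=hsv[...,0].astype(int); h=np.where((h<10)&(n=="red"),h+180,h)
    m=((h>=lo)&(h<=hi)&(hsv[...,1]>90)).astype(np.uint8); k=np.zeros_like(m);x0,y0,x1,y1=box;k[y0:y1,x0:x1]=m[y0:y1,x0:x1]
    c=max(cv2.findContours(k,0,2)[0],key=cv2.contourArea);print(n,cv2.minAreaRect(c))
```

```text
T [[-32. 525.]
 [357. 553.]
 [ 59. 483.]]
S [[398. 576.]
 [581. 419.]
 [393. 646.]]
blue ((334.5951843261719, 167.072998046875), (16.895828247070312, 32.79386520385742), 3.814074993133545)
red ((331.7862243652344, 205.6344757080078), (17.3817195892334, 32.88433074951172), 3.3664608001708984)Traceback (most recent call last):
  File "<stdin>", line 14, in <module>
ValueError: max() iterable argument is empty
```

View pics/c1.png

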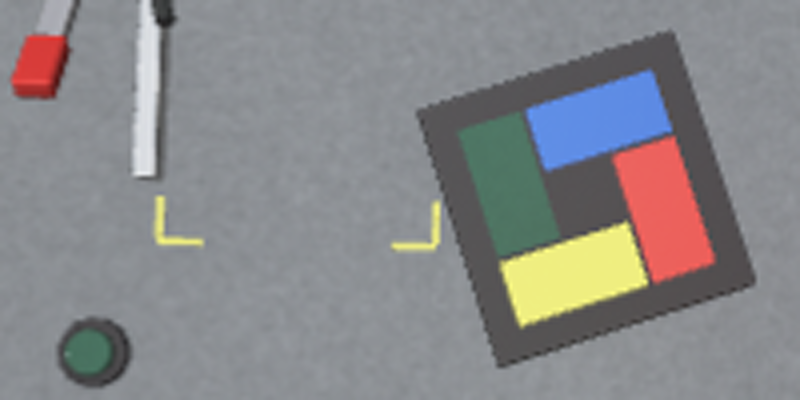

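View pics/c2.png

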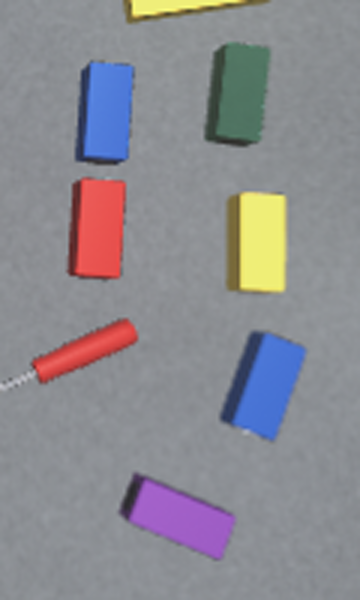

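c1 and c2 show the plate corners at (418,110), (672,32), (755,283) and (500,366) in c1. The ticks have their corners at about (158,243) and (438,248), and the button is at (87,352). The left blue and the other cartridges are clear of each other, and purple and the second blue are excluded. Next I'll take close crops of the dock from both views.

Run:
```python
from h import *
import pickle
T=pickle.load(open("top0.pkl","rb"));S=pickle.load(open("side0.pkl","rb"))
f=lambda im,x0,y0,x1,y1,s:cv2.resize(im["frame"][y0:y1,x0:x1,::-1],None,fx=s,fy=s,interpolation=cv2.INTER_CUBIC)
a=f(T,95,90,220,200,5); b=f(S,100,195,275,320,4)
cv2.imwrite("pics/c3.png",a)
cv2.imwrite("pics/c4.png",b)
c=lambda u,v:(100+(u)/4,130+(v)/4)
P=np.array([onz(T,c(*p),.02) for p in((418,110),(672,32),(755,283),(500,366))])[:,:2]
print("plate",P.round(3),P.mean(0).round(4),[np.linalg.norm(P[i]-P[i-1]).round(3) for i in range(4)])
e=P[0]+P[1]-P[2]-P[3];e2=P[0]+P[3]-P[1]-P[2];print(np.degrees([np.arctan2(e[1],e[0]),np.arctan2(-e2[0],e2[1])]))
print("ticks",[onz(T,c(*p),0).round(3) for p in((158,243),(438,248))],"but",onz(T,c(87,352),.03).round(3))
c=lambda u,v:(300+u/3,130+v/3)
tops={"blue":((93,62),(133,64),(127,162),(83,158)),"red":((78,180),(126,180),(122,278),(74,274)),"green":((228,44),(270,47),(260,145),(214,138)),"yellow":((240,193),(285,194),(285,291),(239,290))}
for n,q in tops.items():
    P=np.array([onz(T,c(*p),.042) for p in q])[:,:2]
    e=P[0]+P[1]-P[2]-P[3];print(n,P.mean(0).round(3),np.degrees(np.arctan2(e[1],e[0])).round(1),[np.linalg.norm(P[i]-P[i-1]).round(3) for i in range(4)])
```

```text
plate [[ 0.578  0.095]
 [ 0.635 -0.084]
 [ 0.456 -0.141]
 [ 0.399  0.037]] [ 0.5171 -0.0232] [np.float64(0.189), np.float64(0.188), np.float64(0.187), np.float64(0.187)]
[17.88179091 17.70084728]
ticks [array([0.486, 0.279, 0.   ]), array([0.483, 0.082, 0.   ])] but [0.409 0.316 0.03 ]
blue [ 0.548 -0.272] -5.9 [np.float64(0.09), np.float64(0.037), np.float64(0.092), np.float64(0.041)]
red [ 0.44  -0.261] -3.6 [np.float64(0.086), np.float64(0.044), np.float64(0.09), np.float64(0.044)]
green [ 0.565 -0.397] -8.8 [np.float64(0.09), np.float64(0.039), np.float64(0.093), np.float64(0.043)]
yellow [ 0.427 -0.411] -2.2 [np.float64(0.089), np.float64(0.042), np.float64(0.089), np.float64(0.042)]
```

View pics/c3.png

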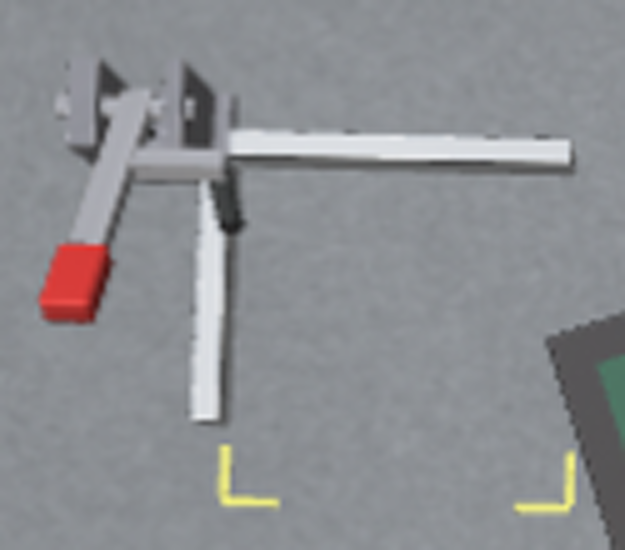

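View pics/c4.png

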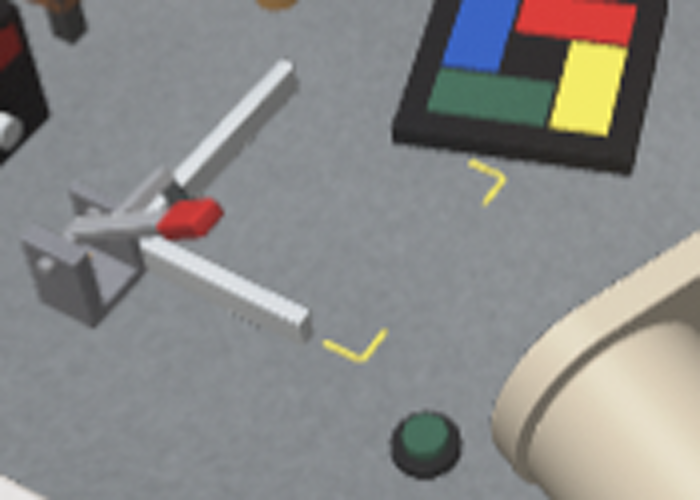

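```bash
cat >> h.py <<'E'
def box(P,L,W):  pass
E
python3 - <<'E'
from h import *
import pickle
T=pickle.load(open("top0.pkl","rb"));S=pickle.load(open("side0.pkl","rb"))
c=lambda u,v:(95+u/5,90+v/5); d=lambda u,v:(100+u/4,195+v/4)
def g(n,uv,z,im=T,k=c): print(n,onz(im,k(*uv),z).round(4))
g("xstop inner a",(240,154),.03);g("xstop inner b",(568,163),.03);g("x end far",(571,142),.03)
g("y inner a",(226,240),.03);g("y inner b",(220,418),.03);g("y end outer",(190,420),.03)
g("tickL out",(220,505),0);g("tickR out",(573,512),0)
for n,t,s in (("x stop end near top",(571,163),(296,68)),("y stop end inner top",(220,420),(311,318)),("tickL",(221,505),(363,361)),("tickR",(573,511),(505,181)),("button",(42+0,0),(425,435))):
    if n=="button": r=[ray(T,(100+87/4,130+352/4)),ray(S,d(425,436))]
    else: r=[ray(T,c(*t)),ray(S,d(*s))]
    x,e=tri(r);print(n,x.round(4),np.round(e,4))
x,e=tri([ray(T,c(80,272)),ray(S,d(192,213))]);print("red end",x.round(3),np.round(e,3))
E
```

```text
xstop inner a [0.6794 0.2654 0.03  ]
xstop inner b [0.6757 0.0835 0.03  ]
x end far [0.6877 0.0819 0.03  ]
y inner a [0.6307 0.2721 0.03  ]
y inner b [0.5311 0.2731 0.03  ]
y end outer [0.53   0.2894 0.03  ]
tickL out [0.4857 0.2799 0.    ]
tickR out [0.4817 0.0819 0.    ]
x stop end near top [0.6778 0.0825 0.021 ] [0.0003 0.0003]
y stop end inner top [0.5317 0.2766 0.0166] [0.0001 0.0001]
tickL [ 0.4866  0.28   -0.0012] [0.0008 0.0008]
tickR [ 0.4843  0.0833 -0.0093] [0.0013 0.0013]
button [0.4097 0.3207 0.016 ] [0.0001 0.0001]
red end [0.587 0.313 0.142] [0.002 0.002]
```

Dock home is about (0.583, 0.178) with yaw about -1°. The plate is at (0.517, -0.023) with yaw 17.7°. I'll approach the plate's right side with the jaws open along its edge.

```bash
python3 -m crank '[0,0,-0.051,0.0212,-0.034,0,100,0,0,-0.051,0.0212,-0.034,0,100,0,0,-0.051,0.0212,-0.034,0,100,0,0,-0.051,0.0212,-0.034,0,100,0,0,-0.051,0.0212,-0.034,0,100,0,0,-0.051,0.0212,-0.034,0,100,0,0,-0.051,0.0212,-0.034,0,100,0,0,-0.051,0.0212,-0.034,0,100,0,0,-0.051,0.0212,-0.034,0,100,0,0,-0.051,0.0212,-0.034,0,100,0,0,-0.051,0.0212,-0.034,0,100,0,0,-0.051,0.0212,-0.034,0,100,0,0,-0.051,0.0212,-0.034,0,100,0,0,-0.051,0.0212,-0.034,0,100,0,0,-0.051,0.0212,-0.034,0,100,0,0,-0.051,0.0212,-0.034,0,100,0,0,-0.051,0.0212,-0.034,0,100,0,0,-0.051,0.0212,-0.034,0,100,0,0,-0.051,0.0212,-0.034,0,100,0,0,-0.051,0.0212,-0.034,0,100]' 40
```

```text
time_s: 2.1
position: [0.5567, -0.1477, 0.2449]
tool_rot: [[0.954, 0.301, -0.001], [0.301, -0.954, 0.0], [-0.001, -0.001, -1.0]]
ft_force: [-0.2, -0.3, 0.3]
grip_width: 0.0856
```

```bash
python3 -m crank '[0,0,0,0,0,-0.04,100,0,0,0,0,0,-0.04,100,0,0,0,0,0,-0.04,100,0,0,0,0,0,-0.04,100,0,0,0,0,0,-0.04,100,0,0,0,0,0,-0.015,100,0,0,0,0,0,-0.008,100,0,0,0,0,0,-0.003,100,0,0,0,0,0,-0.003,100,0,0,0,0,0,0,100]'
```

```text
time_s: 3.1
position: [0.5565, -0.1463, 0.0169]
tool_rot: [[0.953, 0.303, 0.001], [0.303, -0.953, -0.001], [0.001, 0.001, -1.0]]
ft_force: [0.5, -0.0, 0.0]
grip_width: 0.0854
```

```bash
python3 -m crank '[0,0,0,0,0,-0.002,100,0,0,0,0,0,-0.002,100,0,0,0,0,0,0,100]'
python3 - <<'E'
from h import *
im=get_image("side");p=proj(im,[[.5565,-.147,.0]])[0].astype(int);print(p)
save(im,"s1",(p[0]-60,p[1]-50,p[0]+60,p[1]+40),6)
E
```

```text
time_s: 3.4
position: [0.5562, -0.1461, 0.0123]
tool_rot: [[0.953, 0.303, 0.0], [0.303, -0.953, -0.0], [0.0, 0.0, -1.0]]
ft_force: [-0.2, 1.6, 0.4]
grip_width: 0.0856
[241 185]
```

View pics/s1.png

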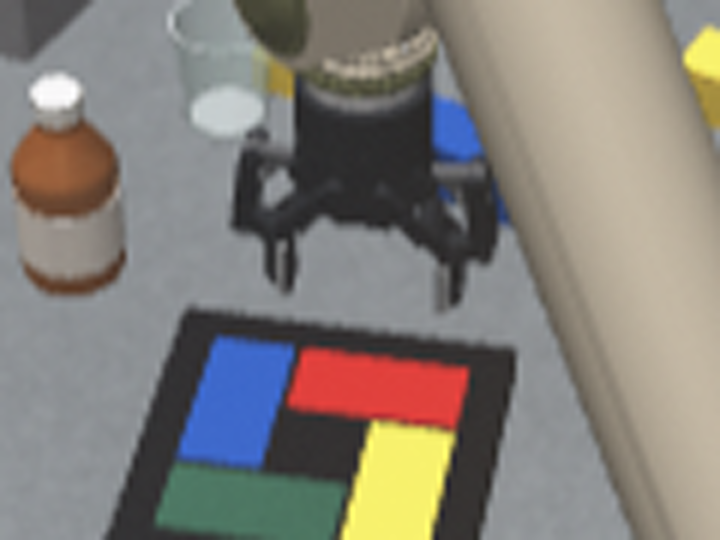

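```bash
python3 -m crank '[0,0,0,-0.003,0.01,0,100,0,0,0,-0.003,0.01,0,100,0,0,-0.022,-0.002,0.01,0,100,0,0,-0.022,-0.002,0.01,0,100,0,0,-0.022,-0.002,0.01,0,100,0,0,-0.022,-0.002,0.01,0,100,0,0,-0.022,-0.001,0.01,0,100,0,0,-0.022,-0.001,0.01,0,100,0,0,-0.022,-0.001,0.01,0,100,0,0,-0.022,-0.001,0.01,0,100,0,0,-0.022,0,0.01,0,100,0,0,-0.022,0,0.01,0,100,0,0,-0.022,0,0.01,0,100,0,0,-0.022,0,0.01,0,100,0,0,-0.022,0,0.01,0,100,0,0,-0.022,0,0.01,0,100,0,0,-0.022,0,0.01,0,100]'
python3 - <<'E'
from h import *
im=get_image("top");save(im,"t2",(90,80,320,260),3.3)
E
```

```text
time_s: 5.15
position: [0.5376, 0.0246, 0.0123]
tool_rot: [[1.0, -0.022, -0.001], [-0.022, -1.0, -0.001], [-0.001, 0.001, -1.0]]
ft_force: [-0.7, -3.2, -0.5]
grip_width: 0.0857
```

View pics/t2.png

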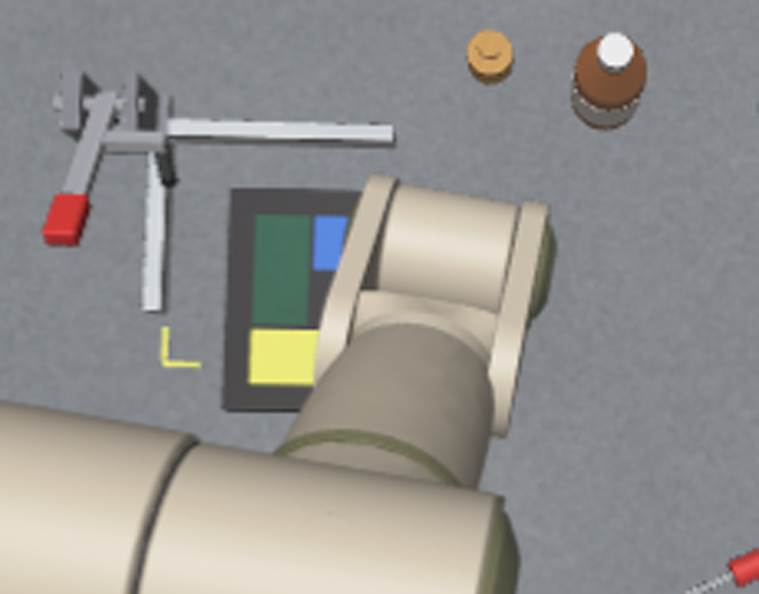

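Here t2 shows the plate nearly square to the dock. Its left edge runs from (232,187) to (223,408), and the stop's inner edge is at about u = 164.

Run:
```python
from h import *
im=get_image("top")
c=lambda u,v:(90+u/3.3,80+v/3.3)
for p,z in(((232,188),.02),((223,408),.02),((163,250),.03),((160,308),.03)):print(onz(im,c(*p),z).round(4))
print(observe()["position"])
```

```text
[0.6362 0.2191 0.02  ]
[0.4488 0.2231 0.02  ]
[0.5808 0.2732 0.03  ]
[0.5319 0.2746 0.03  ]
[0.53756014 0.02538562 0.01235694]
```

```bash
python3 -m crank '[0,0,0,0,0.01,0,100,0,0,0,0,0.01,0,100,0,0,0,0,0.01,0,100,0,0,0,0,0.01,0,100,0,0,0,0,0.007,0,100,0,0,0,0,0,0,100,0,0,0,0,-0.02,0,100,0,0,0,0,-0.03,0,100,0,0,0,0,-0.01,0.04,100,0,0,0,0,0,0.05,100,0,0,0,0,0,0,100]'
python3 - <<'E'
from h import *
print(observe()["position"])
E
```

```text
time_s: 6.35
position: [0.5408, 0.0103, 0.1078]
tool_rot: [[1.0, -0.023, 0.01], [-0.023, -1.0, -0.001], [0.01, 0.001, -1.0]]
ft_force: [0.8, -0.6, -0.2]
grip_width: 0.0851
[0.54078004 0.01030102 0.10776571]
```

```bash
python3 -m crank '[0,0,0.131,-0.0113,0.0135,0,100,0,0,0.131,-0.0113,0.0135,0,100,0,0,0.131,-0.0113,0.0135,0,100,0,0,0.131,-0.0113,0.0135,0,100,0,0,0.131,-0.0113,0.0135,0,100,0,0,0.131,-0.0113,0.0135,0,100,0,0,0.131,-0.0113,0.0135,0,100,0,0,0.131,-0.0113,0.0135,0,100,0,0,0.131,-0.0113,0.0135,0,100,0,0,0.131,-0.0113,0.0135,0,100,0,0,0.131,-0.0113,0.0135,0,100,0,0,0.131,-0.0113,0.0135,0,100,0,0,0,0,0,-0.04,100,0,0,0,0,0,-0.03,100,0,0,0,0,0,0,100]'
python3 - <<'E'
from h import *
im=get_image("top");save(im,"t3",(90,80,270,260),3.3)
E
```

```text
time_s: 7.85
position: [0.4007, 0.1728, 0.0298]
tool_rot: [[0.021, 1.0, -0.007], [1.0, -0.021, -0.0], [-0.001, -0.007, -1.0]]
ft_force: [-0.2, -0.0, -0.0]
grip_width: 0.0856
```

View pics/t3.png

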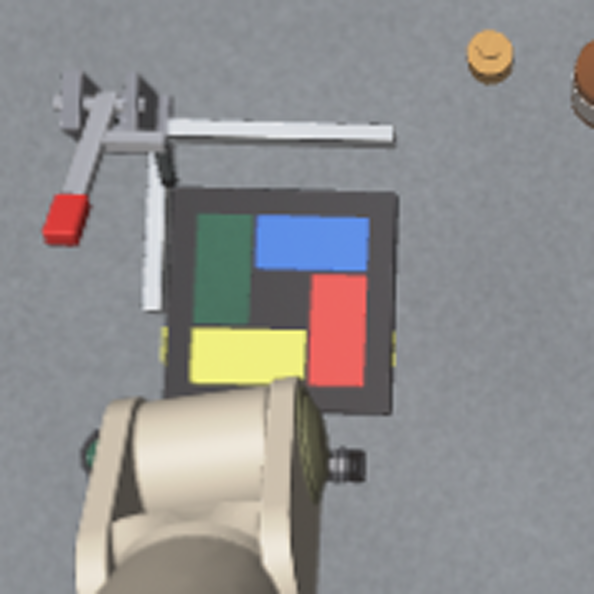

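The t3 picture shows the plate about 2 mm off the left stop and square to it. Now I push it in +x.

```bash
python3 -m crank '[0,0,0,0,0,-0.01,100,0,0,0,0,0,-0.008,100,0,0,0,0.01,0,0,100,0,0,0,0.01,0,0,100,0,0,0,0.01,0,0,100,0,0,0,0.01,0,0,100,0,0,0,0.01,0,0,100,0,0,0,0.01,0,0,100,0,0,0,0.008,0,0,100,0,0,0,0.005,0,0,100,0,0,0,0.003,0,0,100,0,0,0,0,0,0,100]'
python3 -m crank '[0,0,0,0.002,0,0,100,0,0,0,0.002,0,0,100,0,0,0,0,0,0,100]'
```

```text
time_s: 9.1
position: [0.4777, 0.1728, 0.0143]
tool_rot: [[0.021, 1.0, -0.004], [1.0, -0.021, -0.0], [-0.0, -0.004, -1.0]]
ft_force: [-7.3, 0.4, 4.0]
grip_width: 0.0853
time_s: 9.4
position: [0.4779, 0.1729, 0.014]
tool_rot: [[0.02, 1.0, -0.012], [1.0, -0.02, -0.001], [-0.001, -0.012, -1.0]]
ft_force: [-20.5, 0.7, 13.7]
grip_width: 0.0854
```

The plate is against the far stop: force is -20 N in x with no motion. Now the right side, for the y stop.

```bash
python3 -m crank '[0,0,0,-0.02,0,0,100,0,0,0,-0.01,0,0.03,100,0,0,0,0,0,0.04,100,0,0,-0.131,0.0115,-0.0118,0.002,100,0,0,-0.131,0.0115,-0.0118,0.002,100,0,0,-0.131,0.0115,-0.0118,0.002,100,0,0,-0.131,0.0115,-0.0118,0.002,100,0,0,-0.131,0.0115,-0.0118,0.002,100,0,0,-0.131,0.0115,-0.0118,0.002,100,0,0,-0.131,0.0115,-0.0118,0.002,100,0,0,-0.131,0.0115,-0.0118,0.002,100,0,0,-0.131,0.0115,-0.0118,0,100,0,0,-0.131,0.0115,-0.0118,0,100,0,0,-0.131,0.0115,-0.0118,0,100,0,0,-0.131,0.0115,-0.0118,0,100,0,0,0,0,0,-0.04,100,0,0,0,0,0,0,100]'
```

```text
time_s: 11.1
position: [0.589, 0.031, 0.0568]
tool_rot: [[1.0, -0.023, -0.007], [-0.023, -1.0, 0.001], [-0.007, -0.001, -1.0]]
ft_force: [-0.0, 0.5, -0.6]
grip_width: 0.0851
```

```bash
python3 -m crank '[0,0,0,0,0,-0.03,100,0,0,0,0,0,-0.013,100,0,0,0,0,0.015,0,100,0,0,0,0,0.015,0,100,0,0,0,0,0.01,0,100,0,0,0,0,0.005,0,100,0,0,0,0,0.002,0,100,0,0,0,0,0,0,100]'
```

```text
time_s: 11.9
position: [0.5911, 0.0763, 0.0187]
tool_rot: [[1.0, -0.021, 0.001], [-0.021, -1.0, -0.005], [0.001, 0.005, -1.0]]
ft_force: [-1.6, -14.3, 4.9]
grip_width: 0.0853
```

```bash
python3 -m crank '[0,0,0,0,0.002,-0.002,100,0,0,0,0,0.002,0,100,0,0,0,0,0,0,100]'
```

```text
time_s: 12.2
position: [0.5913, 0.0768, 0.0182]
tool_rot: [[1.0, -0.021, 0.002], [-0.021, -1.0, -0.01], [0.002, 0.01, -1.0]]
ft_force: [-9.3, -35.1, 17.5]
grip_width: 0.0857
```

```bash
python3 -m crank '[0,0,0,0,-0.02,0,100,0,0,0,0,-0.02,0.01,100,0,0,0,0,0,0.05,100,0,0,0.131,-0.0145,0.009,0.003,100,0,0,0.131,-0.0145,0.009,0.003,100,0,0,0.131,-0.0145,0.009,0.003,100,0,0,0.131,-0.0145,0.009,0.003,100,0,0,0.131,-0.0145,0.009,0,100,0,0,0.131,-0.0145,0.009,0,100,0,0,0.131,-0.0145,0.009,0,100,0,0,0.131,-0.0145,0.009,0,100,0,0,0.131,-0.0145,0.009,0,100,0,0,0.131,-0.0145,0.011,0,100,0,0,0.131,-0.0145,0.011,0,100,0,0,0.131,-0.0145,0.011,0,100,0,0,0,0,0,-0.03,100,0,0,0,0,0,0,100]'
python3 - <<'E'
from h import *
print(observe()["position"])
im=get_image("top");save(im,"t4",(110,80,230,200),5)
c=lambda u,v:(110+u/5,80+v/5)
E
```

```text
time_s: 13.9
position: [0.4152, 0.1567, 0.0562]
tool_rot: [[0.02, 1.0, -0.003], [1.0, -0.02, -0.0], [-0.0, -0.003, -1.0]]
ft_force: [0.5, 0.4, -0.1]
grip_width: 0.0852
[0.41523861 0.15674099 0.0562223 ]
```

View pics/t4.png

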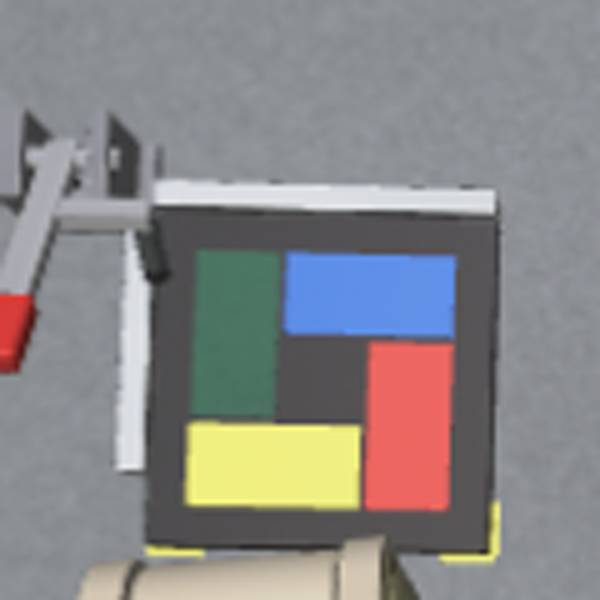

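The plate looks fully home. I'll confirm x with one more push.

```bash
python3 -m crank '[0,0,0,0,0,-0.03,100,0,0,0,0.01,0.01,-0.014,100,0,0,0,0.02,0,0,100,0,0,0,0.02,0,0,100,0,0,0,0.008,0,0,100,0,0,0,0.004,0,0,100,0,0,0,0.002,0,0,100,0,0,0,0,0,0,100]'
python3 -m crank '[0,0,0,0.002,0,0,100,0,0,0,0.001,0,0,100,0,0,0,0,0,0,100]'
```

```text
time_s: 14.75
position: [0.4776, 0.1662, 0.0137]
tool_rot: [[0.021, 1.0, -0.006], [1.0, -0.021, -0.0], [-0.001, -0.006, -1.0]]
ft_force: [-10.3, -0.9, 5.3]
grip_width: 0.0852
time_s: 15.05
position: [0.4777, 0.1662, 0.0136]
tool_rot: [[0.021, 1.0, -0.013], [1.0, -0.021, -0.001], [-0.001, -0.013, -1.0]]
ft_force: [-20.2, -0.1, 14.3]
grip_width: 0.0852
```

Home confirmed. Now the clamp: retract, rise, close the fingers and go above the red end at (0.589, 0.313).

```bash
python3 -m crank '[0,0,0,-0.02,0,0,100,0,0,0,-0.01,0,0.04,100,0,0,0,0,0,0.05,50,0,0,0,0,0,0.05,0,0,0,0,0,0,0.05,0,0,0,0,0.028,0.0295,0,0,0,0,0,0.028,0.0295,0,0,0,0,0,0.028,0.0295,0,0,0,0,0,0.028,0.0295,0,0,0,0,0,0.028,0.0295,0,0,0,0,0,0,0,0,0,0,0,0,0,0,-0.02,0,0,0,0,0,0,0,0]'
python3 - <<'E'
from h import *
o=observe();print(o["position"],o["grip_width"])
im=get_image("side");p=proj(im,[[.588,.313,.14]])[0].astype(int);print(p)
save(im,"s2",(p[0]-60,p[1]-50,p[0]+60,p[1]+40),6)
E
```

```text
time_s: 16.35
position: [0.592, 0.3131, 0.1814]
tool_rot: [[0.021, 1.0, -0.005], [1.0, -0.021, -0.002], [-0.002, -0.005, -1.0]]
ft_force: [-0.4, -0.4, -0.2]
grip_width: 0.0
[0.59200994 0.31312187 0.18142577] 2.1339999910980224e-05
[147 248]
```

View pics/s2.png

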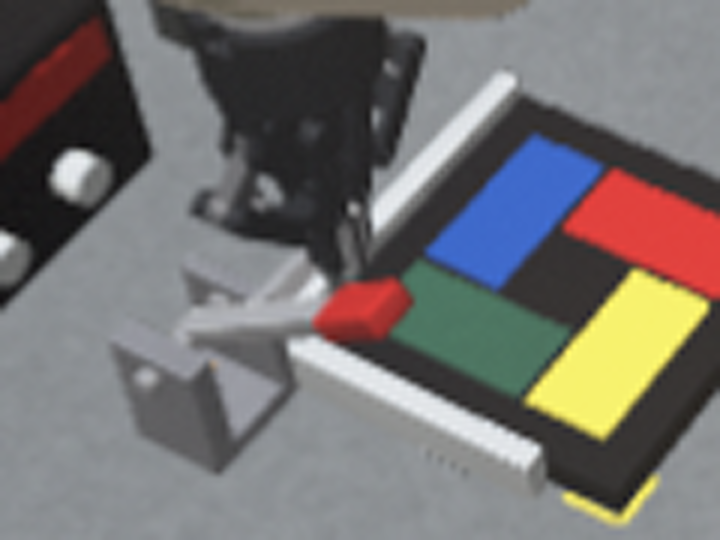

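```bash
python3 -m crank '[0,0,0,-0.003,0,-0.015,0,0,0,0,0,0,-0.01,0,0,0,0,-0.001,0,-0.006,0,0,0,0,-0.002,0,-0.008,0,0,0,0,-0.002,0,-0.008,0,0,0,0,-0.002,0,-0.008,0,0,0,0,-0.002,0,-0.008,0,0,0,0,-0.002,0,-0.008,0]'
python3 -m crank '[0,0,0,-0.002,0,-0.008,0,0,0,0,-0.002,0,-0.008,0,0,0,0,-0.002,0,-0.008,0,0,0,0,0,0,-0.006,0,0,0,0,0,0,0,0]'
```

```text
time_s: 17.2
position: [0.5794, 0.3136, 0.1123]
tool_rot: [[0.021, 1.0, 0.0], [1.0, -0.021, 0.0], [0.0, 0.0, -1.0]]
ft_force: [-0.5, -0.0, 0.7]
grip_width: 0.0004
time_s: 17.7
position: [0.5731, 0.3137, 0.0831]
tool_rot: [[0.021, 1.0, -0.001], [1.0, -0.021, -0.0], [-0.0, -0.001, -1.0]]
ft_force: [-6.3, -1.9, 8.3]
grip_width: 0.0001
```

```bash
python3 -m crank '[0,0,0,0,0,-0.004,0,0,0,0,0,0,-0.003,0,0,0,0,0,0,0,0]'
python3 -m crank '[0,0,0,0,0,0.04,0,0,0,0,0,0,0.05,0,0,0,0,-0.03,-0.03,0.04,0,0,0,0,-0.04,-0.05,0,0,0,0,0,-0.04,-0.05,0,50,0,0,0,0,-0.05,0,100,0,0,0,0,-0.05,0,100,0,0,0,0,-0.05,0,100,0,0,0,0,0,0,100]'
python3 - <<'E'
from h import *
im=get_image("side");save(im,"s3",(90,120,270,300),4); print(observe()["position"])
E
```

```text
time_s: 18.0
position: [0.573, 0.3139, 0.0818]
tool_rot: [[0.02, 1.0, 0.003], [1.0, -0.02, 0.001], [0.001, 0.003, -1.0]]
ft_force: [-21.4, -7.8, 45.6]
grip_width: -0.0001
time_s: 18.9
position: [0.4858, 0.0551, 0.1996]
tool_rot: [[0.027, 1.0, 0.0], [1.0, -0.027, -0.001], [-0.001, 0.0, -1.0]]
ft_force: [0.2, 0.6, 0.4]
grip_width: 0.0719
[0.48563815 0.05752669 0.19957427]
```

View pics/s3.png

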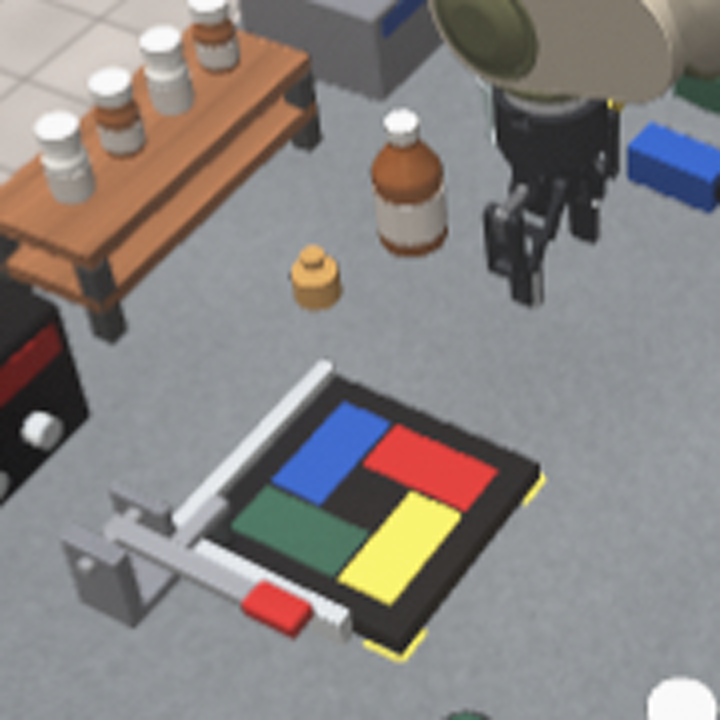

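The s3 picture shows the lever down and staying down with the red end at (278,608), and the plate snug against both stops with the ticks at its corners. Next I measure the slots and cartridges by colour in both views.

```bash
cat >> h.py <<'E'
from scipy.optimize import least_squares
RNG={"red":(172,188),"blue":(105,125),"green":(65,95),"yellow":(22,36)}
SL={"red":(-25,-49),"blue":(49,-25),"green":(25,49),"yellow":(-49,25)}
def mask(im,n):
    hsv=cv2.cvtColor(im["frame"],cv2.COLOR_RGB2HSV);h=hsv[...,0].astype(int)
    if n=="red": h=np.where(h<10,h+180,h)
    lo,hi=RNG[n]; return ((h>=lo)&(h<=hi)&(hsv[...,1]>80)&(hsv[...,2]>50)).astype(np.uint8)
def blobs(im,n,amin=150):
    k,l,s,c=cv2.connectedComponentsWithStats(mask(im,n))
    return [(l==i,s[i,4],c[i]) for i in range(1,k) if s[i,4]>amin]
def boxpts(x,y,z,th,L=.09,W=.042,H=.042):
    c,s=np.cos(th),np.sin(th)
    return np.array([[x+c*a*L/2-s*b*W/2,y+s*a*L/2+c*b*W/2,z+e*H] for a in(-1,1) for b in(-1,1) for e in(0,1)])
def fitbox(views,x0,z=0.,S=8):
    # silhouette of the whole box (hull) against the colour mask, soft edges
    ms=[(im,cv2.GaussianBlur(m.astype(np.float32),(0,0),1.0)) for im,m in views]
    def res(p):
        r=[]
        for im,m in ms:
            h=cv2.convexHull(proj(im,boxpts(p[0],p[1],z,p[2])).astype(np.float32))
            q=np.zeros(m.shape,np.uint8);cv2.fillConvexPoly(q,np.round(h*16).astype(np.int32),255,cv2.LINE_AA,4)
            d=cv2.GaussianBlur(q.astype(np.float32)/255,(0,0),1.0)-m; r.append(d[d.shape[0]//8:].ravel())
        return np.concatenate(r)
    r=least_squares(res,x0,diff_step=[2e-3,4e-3,2e-2],x_scale=[.01,.01,.1]); return r.x,r.cost
E
cat > meas.py <<'E'
from h import *
T=get_image("top");S=get_image("side")
def plate():
    for nm,ims in(("top",[T]),("side",[S])):
        A=[];B=[]
        for n,(a,b) in SL.items():
            for im in ims:
                for m,ar,c in blobs(im,n):
                    p=onz(im,c,.02)
                    if abs(p[0]-.583)<.085 and abs(p[1]-.178)<.085: A.append((a/1e3,b/1e3));B.append(p[:2]);print(nm,n,ar,p[:2].round(4))
        if len(A)>1:
            A=np.array(A);B=np.array(B);a=A-A.mean(0);b=B-B.mean(0)
            th=np.arctan2((a[:,0]*b[:,1]-a[:,1]*b[:,0]).sum(),(a*b).sum());R=np.array([[np.cos(th),-np.sin(th)],[np.sin(th),np.cos(th)]])
            t=B.mean(0)-R@A.mean(0);print(nm,"plate",t.round(4),np.degrees(th).round(2),"res",np.abs(B-(A@R.T+t)).max().round(4))
def carts():
    for n in SL:
        for m,ar,c in blobs(T,n):
            p=onz(T,c,.035)
            if p[1]<-.15 and .33<p[0]<.62 and 350<ar<900:
                r,cost=fitbox([(T,m)],[p[0],p[1],-.05]);s=""
                for m2,a2,c2 in blobs(S,n):
                    q=onz(S,c2,.02)
                    if np.hypot(*(q-p)[:2])<.04:
                        x,e=tri([ray(T,c),ray(S,c2)]); r2,k=fitbox([(S,m2)],r); s=f"tri z {x[2]:.3f} side fit {r2.round(4)} {k:.1f}"
                print(n,ar,r[:2].round(4),np.degrees(r[2]).round(1),round(cost,1),s)
if __name__=="__main__": plate();carts()
E
python3 meas.py
```

```text
top blue 351 [0.6407 0.1506]
top green 437 [0.613  0.2312]
top yellow 203 [0.5372 0.2386]
top plate [0.5854 0.1926] -12.13 res 0.0126
side red 407 [0.5575 0.1328]
side blue 389 [0.6326 0.1569]
side green 343 [0.61   0.2301]
side yellow 455 [0.5356 0.209 ]
side plate [0.5839 0.1822] -1.28 res 0.001
red 567 [-0.3065 -0.7634] -2.9 244.1 
red 573 [ 0.441  -0.2614] -1.6 13.7 tri z 0.022 side fit [ 0.444  -0.2613 -0.0289] 20.6
blue 557 [ 0.5507 -0.2706] -3.9 17.9 tri z 0.021 side fit [ 0.5521 -0.2709 -0.0738] 21.6
yellow 616 [ 0.4287 -0.4103] -3.9 18.9
```

The red cartridge is at (0.441, -0.261) with yaw about -2°, and its triangulated mid-height is 0.022, as it should be. I'll grasp its far end. On the way the view of the plate opens up.

```bash
python3 -m crank '[0,0,0,-0.0025,-0.04,0,100,0,0,0,-0.0025,-0.04,0,100,0,0,0,-0.0025,-0.04,0,100,0,0,0,-0.0025,-0.04,0,100,0,0,0,-0.0025,-0.04,0,100,0,0,0,-0.0025,-0.04,0,100,0,0,0,-0.0025,-0.04,0,100,0,0,0,-0.0025,-0.04,0,100,0,0,0,0,0,-0.04,100,0,0,0,0,0,-0.04,100,0,0,0,0,0,0,100]'; python3 meas.py
python3 - <<'E'
from h import *
print(observe()["position"])
E
```

```text
time_s: 20.15
position: [0.4644, -0.2574, 0.1155]
tool_rot: [[0.019, 1.0, -0.007], [1.0, -0.019, 0.006], [0.006, -0.007, -1.0]]
ft_force: [-0.0, 0.1, 0.5]
grip_width: 0.0851
top red 582 [0.5583 0.1324]
top blue 569 [0.6322 0.155 ]
top green 494 [0.6094 0.2292]
top yellow 588 [0.5352 0.2069]
top plate [0.5838 0.1809] -0.94 res 0.0004
side red 403 [0.5576 0.1326]
side blue 389 [0.6326 0.1569]
side green 343 [0.61   0.2302]
side yellow 454 [0.5355 0.2091]
side plate [0.5839 0.1822] -1.21 res 0.0011
red 567 [-0.3065 -0.7634] -2.9 244.1 
[ 0.46636322 -0.25918943  0.12029083]
```

Top and side views agree that the plate is at (0.5838, 0.1815) with yaw -1.1°, which also matches the finger contacts. Now grasp red.

```bash
python3 -m crank '[0,0,-0.015,-0.001,-0.002,-0.04,100,0,0,0,0,0,-0.03,100,0,0,0,0,0,-0.02,100,0,0,0,0,0,-0.009,100,0,0,0,0,0,0,100,0,0,0,0,0,0,50,0,0,0,0,0,0,20,0,0,0,0,0,0,20,0,0,0,0,0,0,20,0,0,0,0,0,0,20,0,0,0,0,0,0,20]' 60
```

```text
time_s: 21.35
position: [0.4649, -0.2624, 0.0219]
tool_rot: [[0.036, 0.999, 0.002], [0.999, -0.036, -0.001], [-0.001, 0.002, -1.0]]
ft_force: [0.3, 1.0, 7.4]
grip_width: 0.0413
```

```bash
python3 -m crank '[0,0,0,0,0,0.03,20,0,0,0,0,0,0.04,20,0,0,0,0,0,0.04,20,0,0,0.017,0.0117,0.0395,0,20,0,0,0,0.0117,0.0395,0,20,0,0,0,0.0117,0.0395,0,20,0,0,0,0.0117,0.0395,0,20,0,0,0,0.0117,0.0395,0,20,0,0,0,0.0117,0.0395,0,20,0,0,0,0.0117,0.0395,0,20,0,0,0,0.0117,0.0395,0,20,0,0,0,0.0117,0.0395,0,20,0,0,0,0.0117,0.0395,0,20,0,0,0,0,0,-0.03,20,0,0,0,0,0,-0.02,20,0,0,0,0,0,0,20]'
cat > held.py <<'E'
import sys
from h import *
n=sys.argv[1];gz=float(sys.argv[2]);th=np.radians(float(sys.argv[3]))
o=observe();p=o["position"];R=o["tool_rot"];print(p.round(4),"jaw yaw",np.degrees(np.arctan2(R[1,0],R[0,0])).round(2),"w",o["grip_width"].round(4))
z=p[2]-gz
for v in("side","top"):
    im=get_image(v)
    b=[q for q in blobs(im,n,60) if np.hypot(*(onz(im,q[2],z+.025)-p)[:2])<.07]
    for m,a,c in b:
        r,k=fitbox([(im,m)],[*onz(im,c,z+.025)[:2],th],z);print(v,a,r[:2].round(4),np.degrees(r[2]).round(1),round(k,1),"centre-tcp",(r[:2]-p[:2]).round(4))
E
python3 held.py red 0.021 -1
```

```text
time_s: 22.95
position: [0.5799, 0.1332, 0.0782]
tool_rot: [[0.018, 1.0, -0.005], [1.0, -0.018, -0.0], [-0.0, -0.005, -1.0]]
ft_force: [-0.3, -0.2, -2.0]
grip_width: 0.0413Traceback (most recent call last):
  File "held.py", line 4, in <module>
    o=observe();p=o["position"];R=o["tool_rot"];print(p.round(4),"jaw yaw",np.degrees(np.arctan2(R[1,0],R[0,0])).round(2),"w",o["grip_width"].round(4))
                                                                                                                              ^^^^^^^^^^^^^^^^^^^^^
AttributeError: 'float' object has no attribute 'round'
```

```bash
sed -i 's/o\["grip_width"\].round(4)/round(o["grip_width"],4)/' held.py; python3 -m crank '[0,0,0,0.001,0,-0.015,20,0,0,0,0,0,-0.01,20,0,0,0,0,0,-0.006,20,0,0,0,0,0,-0.003,20,0,0,0,0,0,0,20]'
python3 - <<'E'
from h import *
o=observe();print(o["position"],o["ft_force"])
E
```

```text
time_s: 23.45
position: [0.5825, 0.1328, 0.0467]
tool_rot: [[0.019, 1.0, -0.0], [1.0, -0.019, -0.0], [-0.0, -0.0, -1.0]]
ft_force: [0.5, -0.3, -1.6]
grip_width: 0.0416
[0.58246875 0.13282926 0.04673111] [ 0.45086918 -0.28959413 -1.55822135]
```

```bash
python3 -m crank '[0,0,0,-0.0013,0,-0.002,20,0,0,0,0,0,-0.002,20,0,0,0,0,0,0,20]'; python3 -m crank '[0,0,0,0,0,0,62,0,0,0,0,0,0,62,0,0,0,0,0,0,62,0,0,0,0,0,0.04,62,0,0,0,0,0,0.05,62,0,0,0,0,0,0.04,62,0,0,0,-0.01,-0.04,0,100,0,0,0,-0.01,-0.05,0,100,0,0,0,0,-0.05,0,100,0,0,0,0,-0.05,0,100,0,0,0,0,-0.05,0,100,0,0,0,0,-0.05,0,100,0,0,0,0,-0.05,0,100,0,0,0,0,-0.05,0,100,0,0,0,0,0,0,100]'
cat > st.py <<'E'
from meas import *
# placed cartridges vs slot, plus the ones still to be fetched
HOME=np.array([.5838,.1815]);Y=np.radians(-1.1);RR=np.array([[np.cos(Y),-np.sin(Y)],[np.sin(Y),np.cos(Y)]])
def placed(n):
    s=HOME+RR@np.array(SL[n])/1e3; t0=Y+(np.pi/2 if n in("blue","yellow") else 0)
    for nm,im in(("top",T),("side",S)):
        for m,a,c in blobs(im,n):
            p=onz(im,c,.05)
            if np.hypot(*(p[:2]-s))<.05:
                r,k=fitbox([(im,m)],[*s,t0],.02);print(nm,n,a,"placed err mm",((r[:2]-s)*1e3).round(1),"yaw err",np.degrees(r[2]-t0).round(1),round(k,1))
import sys
for n in sys.argv[1:]: placed(n)
carts();print(observe()["position"].round(4))
E
python3 st.py red
```

```text
time_s: 23.75
position: [0.581, 0.133, 0.0426]
tool_rot: [[0.019, 1.0, -0.0], [1.0, -0.019, -0.0], [-0.0, -0.0, -1.0]]
ft_force: [-0.3, -0.0, -2.4]
grip_width: 0.0419
time_s: 25.25
position: [0.5607, -0.262, 0.1722]
tool_rot: [[0.025, 1.0, 0.0], [1.0, -0.025, -0.002], [-0.002, 0.001, -1.0]]
ft_force: [-0.2, 0.5, -0.3]
grip_width: 0.0856
top red 654 placed err mm [-2.2 -1.4] yaw err -0.0 3.7
side red 601 placed err mm [-1.7  3.1] yaw err 0.3 13.3
red 567 [-0.3065 -0.7634] -2.9 244.1 
yellow 603 [ 0.4278 -0.4109] -2.0 22.9 
[ 0.561  -0.257   0.1723]
```

Red is placed to about 2 mm. Now the left blue, by its near end.

```bash
python3 -m crank '[0,0,-0.045,-0.017,-0.006,-0.03,100,0,0,0,-0.017,-0.006,-0.03,100,0,0,0,0,0,-0.03,100,0,0,0,0,0,0,100]';python3 st.py
```

```text
time_s: 25.75
position: [0.5259, -0.2657, 0.0797]
tool_rot: [[0.063, 0.998, -0.005], [0.998, -0.063, 0.005], [0.004, -0.006, -1.0]]
ft_force: [-0.0, 1.0, 0.1]
grip_width: 0.0854
red 566 [ 0.4597 -0.6334] -10.7 313.4 
yellow 570 [ 0.427  -0.4109] -0.6 37.2 
[ 0.528  -0.2672  0.0835]
```

```bash
python3 -m crank '[0,0,0,-0.001,-0.002,-0.03,100,0,0,0,0,0,-0.02,100,0,0,0,0,0,-0.011,100,0,0,0,0,0,0,100,0,0,0,0,0,0,50,0,0,0,0,0,0,20,0,0,0,0,0,0,20,0,0,0,0,0,0,20,0,0,0,0,0,0,20,0,0,0,0,0,0,20]' 60
```

```text
time_s: 26.85
position: [0.5268, -0.2703, 0.0228]
tool_rot: [[0.064, 0.998, 0.002], [0.998, -0.064, -0.001], [-0.001, 0.002, -1.0]]
ft_force: [-0.9, 0.6, 5.8]
grip_width: 0.0412
```

```bash
python3 -m crank '[0,0,0,0,0,0.03,20,0,0,0,0,0,0.05,20,0,0,0,0,0,0.05,20,0,0,0,0,0,0.02,20,0,0,-0.127,0.0088,0.0375,0,20,0,0,-0.127,0.0088,0.0375,0,20,0,0,-0.127,0.0088,0.0375,0,20,0,0,-0.127,0.0088,0.0375,0,20,0,0,-0.127,0.0088,0.0375,0,20,0,0,-0.127,0.0088,0.0375,0,20,0,0,-0.127,0.0088,0.0375,0,20,0,0,-0.127,0.0088,0.0375,0,20,0,0,-0.127,0.0088,0.0375,0,20,0,0,-0.127,0.0088,0.0375,0,20,0,0,-0.127,0.0088,0.0375,0,20,0,0,-0.127,0.0088,0.0375,0,20,0,0,0,0,0,-0.05,20,0,0,0,0,0,-0.035,20,0,0,0,0,0,0,20]'; python3 held.py blue 0.022 89
```

```text
time_s: 28.75
position: [0.6292, 0.1799, 0.0816]
tool_rot: [[1.0, -0.017, -0.01], [-0.017, -1.0, -0.001], [-0.01, 0.001, -1.0]]
ft_force: [-0.6, -0.0, -2.2]
grip_width: 0.041
[0.6292 0.1799 0.0816] jaw yaw -0.95 w 0.041
side 426 [0.6192 0.1977] 139.6 92.9 centre-tcp [-0.01    0.0178]
top 379 [0.6262 0.1276] 85.5 159.0 centre-tcp [-0.003  -0.0523]
```

```bash
python3 -m crank '[0,0,0,0.003,0,-0.015,20,0,0,0,0,0,-0.01,20,0,0,0,0,0,-0.006,20,0,0,0,0,0,-0.003,20,0,0,0,0,0,0,20,0,0,0,0,0,0,20]'
python3 - <<'E'
from h import *
o=observe();print(o["position"],o["ft_force"],o["grip_width"])
E
```

```text
time_s: 29.45
position: [0.6351, 0.1799, 0.053]
tool_rot: [[1.0, -0.017, 0.001], [-0.017, -1.0, 0.0], [0.001, -0.0, -1.0]]
ft_force: [-0.5, 0.7, -1.1]
grip_width: 0.0412
[0.63510333 0.17992445 0.05297677] [-0.46953255  0.71608811 -1.05423459] 0.041191206805201046
```

```bash
python3 -m crank '[0,0,0,-0.002,0,-0.004,20,0,0,0,0,0,-0.003,20,0,0,0,0,0,-0.0025,20,0,0,0,0,0,0,20]'
```

```text
time_s: 29.85
position: [0.6329, 0.1799, 0.043]
tool_rot: [[1.0, -0.017, -0.0], [-0.017, -1.0, 0.0], [-0.0, -0.0, -1.0]]
ft_force: [-1.0, 1.5, -1.8]
grip_width: 0.0411
```

```bash
python3 -m crank '[0,0,0,0,0,0,62,0,0,0,0,0,0,62,0,0,0,0,0,0,62,0,0,0,0,0,0.04,62,0,0,0,0,0,0.05,62,0,0,0,0,0,0.04,62,0,0,0.127,-0.01,-0.03,0,100,0,0,0.127,-0.01,-0.03,0,100,0,0,0.127,-0.01,-0.03,0,100,0,0,0.127,-0.01,-0.03,0,100,0,0,0.127,-0.01,-0.03,0,100,0,0,0.127,-0.01,-0.03,0,100,0,0,0.127,-0.01,-0.03,0,100,0,0,0.127,-0.01,-0.03,0,100,0,0,0.127,-0.01,-0.02,0,100,0,0,0.127,-0.01,0,0,100,0,0,0.127,-0.01,0,0,100,0,0,0.127,-0.01,0,0,100,0,0,0,0,0,0,100]'
python3 - <<'E'
import h
h.RNG["green"]=(55,100)
from st import *
placed("red");placed("blue")
for m,a,c in blobs(T,"green",60): print(a,c.round(),onz(T,c,.04).round(3))
save(T,"t5",None,1.5)
E
```

```text
time_s: 31.75
position: [0.5122, -0.0801, 0.1734]
tool_rot: [[0.063, 0.998, -0.0], [0.998, -0.063, -0.0], [-0.0, -0.0, -1.0]]
ft_force: [-1.1, 0.7, -0.4]
grip_width: 0.0853
red 567 [-0.3065 -0.7634] -2.9 244.1 
yellow 616 [ 0.4287 -0.4103] -3.9 18.9 
[ 0.5132 -0.0802  0.1734]
top red 657 placed err mm [-2.2 -1.5] yaw err 0.0 3.5
side red 604 placed err mm [-1.5  3.2] yaw err 0.1 12.8
top blue 664 placed err mm [-1.1 -1.3] yaw err 1.2 5.6
side blue 537 placed err mm [0.8 3.8] yaw err 8.3 27.5
484 [156. 147.] [0.605 0.225 0.04 ]
89 [122. 218.] [0.41  0.313 0.04 ]
```

View pics/t5.png

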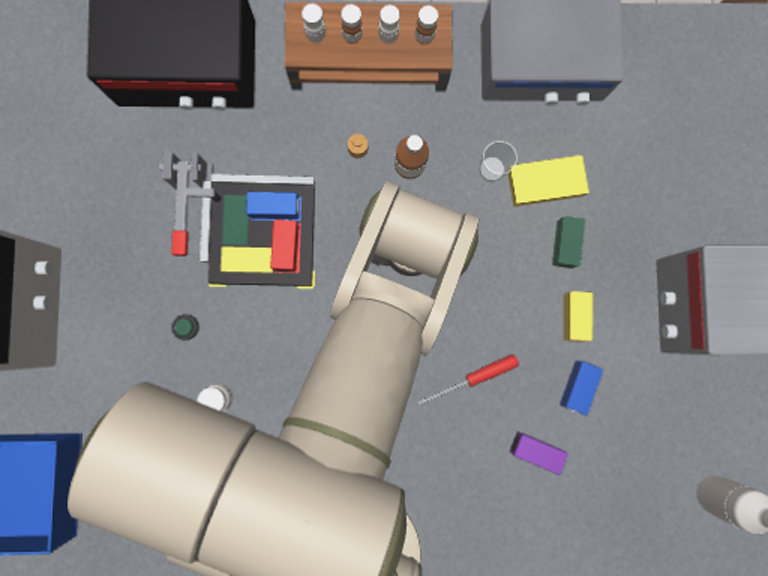

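The t5 picture shows red and blue placed and the lever down. Green at (569,241) and yellow at (580,316) have not moved. My green mask misses the cartridge, so I'll sample its colour.

Run:
```python
from h import *
import h
T=get_image("top");S=get_image("side")
hsv=cv2.cvtColor(T["frame"],cv2.COLOR_RGB2HSV);print(hsv[161,379],hsv[168,380],hsv[147,156])
def mk(im,n):
    g=cv2.cvtColor(im["frame"],cv2.COLOR_RGB2HSV);return ((g[...,0]>=60)&(g[...,0]<=95)&(g[...,1]>65)).astype(np.uint8)
h.mask=mk
for im in(T,S):
  for m,a,c in blobs(im,"green",200):
    p=onz(im,c,.03)
    if p[1]<-.3: r,k=fitbox([(im,m)],[p[0],p[1],-.12]);print(a,r[:2].round(4),np.degrees(r[2]).round(1),k)
```

```text
[ 75  78 111] [ 76  79 110] [ 77  91 112]
452 [ 0.5705 -0.4006] -11.2 81.60949
295 [ 0.5736 -0.3989] -25.7 34.833652
```

Run:
```python
from h import *
import h
T=get_image("top");S=get_image("side")
def mk(im,n):
    g=cv2.cvtColor(im["frame"],cv2.COLOR_RGB2HSV);f=im["frame"].astype(int)
    return ((f[...,1]-f[...,0]>8)&(f[...,1]-f[...,2]>2)).astype(np.uint8)
h.mask=mk
for im in(T,S):
  for m,a,c in blobs(im,"green",200):
    p=onz(im,c,.03)
    if -.6<p[1]<-.3 and a<900: r,k=fitbox([(im,m)],[p[0],p[1],-.12]);print(a,c,r[:2].round(4),np.degrees(r[2]).round(1),k)
```

```text
592 [379.1097973  160.33108108] [ 0.5705 -0.398 ] -7.4 23.602558
349 [269.87106017 140.28366762] [ 0.5724 -0.3973] -2.7 21.498863
```

```bash
python3 -m crank '[0,0,-0.068,0.0041,-0.0394,0,100,0,0,0,0.0041,-0.0394,0,100,0,0,0,0.0041,-0.0394,0,100,0,0,0,0.0041,-0.0394,0,100,0,0,0,0.0041,-0.0394,0,100,0,0,0,0.0041,-0.0394,0,100,0,0,0,0.0041,-0.0394,0,100,0,0,0,0.0041,-0.0394,0,100,0,0,0,0,0,-0.05,100,0,0,0,0,0,-0.04,100,0,0,0,0,0,0,100,0,0,0,0,0,0,100]'
python3 - <<'E'
from h import *
print(observe()["position"])
E
```

```text
time_s: 33.25
position: [0.5462, -0.3955, 0.0839]
tool_rot: [[0.132, 0.991, 0.0], [0.991, -0.132, -0.0], [-0.0, 0.0, -1.0]]
ft_force: [0.3, -0.6, 1.0]
grip_width: 0.0857
[ 0.54619256 -0.39546967  0.08391509]
```

```bash
python3 -m crank '[0,0,0,0,0,-0.03,100,0,0,0,0,0,-0.02,100,0,0,0,0,0,-0.011,100,0,0,0,0,0,0,100,0,0,0,0,0,0,50,0,0,0,0,0,0,20,0,0,0,0,0,0,20,0,0,0,0,0,0,20,0,0,0,0,0,0,20,0,0,0,0,0,0,20]' 60
```

```text
time_s: 34.25
position: [0.5462, -0.3957, 0.0235]
tool_rot: [[0.131, 0.991, 0.002], [0.991, -0.131, -0.001], [-0.001, 0.002, -1.0]]
ft_force: [-0.8, 1.0, 5.6]
grip_width: 0.0413
```

```bash
python3 -m crank '[0,0,0,0,0,0.03,20,0,0,0,0,0,0.05,20,0,0,0,0,0,0.05,20,0,0,0.112,0,0,0.02,20,0,0,0,0.0028,0.0447,0,20,0,0,0,0.0028,0.0447,0,20,0,0,0,0.0028,0.0447,0,20,0,0,0,0.0028,0.0447,0,20,0,0,0,0.0028,0.0447,0,20,0,0,0,0.0028,0.0447,0,20,0,0,0,0.0028,0.0447,0,20,0,0,0,0.0028,0.0447,0,20,0,0,0,0.0028,0.0447,0,20,0,0,0,0.0028,0.0447,0,20,0,0,0,0.0028,0.0447,0,20,0,0,0,0.0028,0.0447,0,20,0,0,0,0.0028,0.0447,0,20,0,0,0,0.0028,0.0447,0,20,0,0,0,0,0,0,20,0,0,0,0,0,0,20]'
python3 - <<'E'
from h import *
o=observe();print(o["position"],o["grip_width"])
E
```

```text
time_s: 36.25
position: [0.5845, 0.2313, 0.1718]
tool_rot: [[0.018, 1.0, -0.001], [1.0, -0.018, -0.0], [-0.0, -0.001, -1.0]]
ft_force: [0.4, -0.2, -2.5]
grip_width: 0.0414
[0.58449671 0.231312   0.17184216] 0.041358087333437904
```

```bash
python3 -m crank '[0,0,0,0.001,-0.0005,-0.05,20,0,0,0,0,0,-0.04,20,0,0,0,0,0,-0.02,20,0,0,0,0,0,-0.01,20,0,0,0,0,0,0,20,0,0,0,0,0,0,20]'
python3 - <<'E'
from h import *
o=observe();print(o["position"],o["ft_force"],o["grip_width"])
E
```

```text
time_s: 36.85
position: [0.5867, 0.2296, 0.0535]
tool_rot: [[0.021, 1.0, 0.002], [1.0, -0.021, 0.0], [0.0, 0.002, -1.0]]
ft_force: [-0.9, -0.1, -1.7]
grip_width: 0.0409
[0.58674049 0.22959052 0.05349535] [-0.90244419 -0.10940484 -1.67386858] 0.040936473200999
```

```bash
python3 -m crank '[0,0,0,-0.0005,0.001,-0.004,20,0,0,0,0,0,-0.003,20,0,0,0,0,0,-0.003,20,0,0,0,0,0,0,20]'
```

```text
time_s: 37.25
position: [0.5856, 0.2312, 0.0435]
tool_rot: [[0.019, 1.0, 0.001], [1.0, -0.019, 0.0], [0.0, 0.001, -1.0]]
ft_force: [-4.0, -1.0, 7.8]
grip_width: 0.0415
```

```bash
python3 -m crank '[0,0,0,0,0,0,62,0,0,0,0,0,0,62,0,0,0,0,0,0,62,0,0,0,0,0,0.04,62,0,0,0,0,0,0.05,62,0,0,0,0,0,0.04,62,0,0,0,-0.008,-0.04,0,100,0,0,0,-0.008,-0.04,0,100,0,0,0,-0.008,-0.04,0,100,0,0,0,-0.008,-0.04,0,100,0,0,0,-0.008,-0.04,0,100,0,0,0,-0.008,-0.04,0,100,0,0,0,-0.008,-0.04,0,100,0,0,0,0,0,0,100,0,0,0,0,0,0,100]'
python3 - <<'E'
import h
def mk(im,n,old=h.mask):
    if n!="green": return old(im,n)
    f=im["frame"].astype(int); return ((f[...,1]-f[...,0]>8)&(f[...,1]-f[...,2]>2)).astype("uint8")
h.mask=mk
from st import *
placed("red");placed("blue");placed("green")
E
```

```text
time_s: 38.75
position: [0.5294, -0.0495, 0.1721]
tool_rot: [[0.022, 1.0, 0.0], [1.0, -0.022, 0.0], [0.0, 0.0, -1.0]]
ft_force: [0.4, 0.3, -0.2]
grip_width: 0.0853
red 567 [-0.3065 -0.7634] -2.9 244.1 
yellow 616 [ 0.4287 -0.4103] -3.9 18.9 
[ 0.5295 -0.0482  0.1721]
top red 653 placed err mm [-1.6 -1.2] yaw err 0.2 5.7
side red 593 placed err mm [-2.5  3. ] yaw err 0.6 14.4
top blue 681 placed err mm [-6.3  4.2] yaw err 4.2 39.4
side blue 425 placed err mm [-1.5  0.2] yaw err 18.2 66.0
top green 627 placed err mm [-1.7  4.3] yaw err 0.5 47.0
side green 561 placed err mm [3.1 5.1] yaw err -1.9 38.9
```

Run:
```python
from h import *
T=get_image("top");S=get_image("side")
a=cv2.resize(T["frame"][110:200,125:215,::-1],(400,400),interpolation=cv2.INTER_CUBIC)
b=cv2.resize(S["frame"][195:295,130:230,::-1],(400,400),interpolation=cv2.INTER_CUBIC)
cv2.imwrite("pics/p1.png",np.hstack([a,b]))
```

```text
(no output)
```

View pics/p1.png

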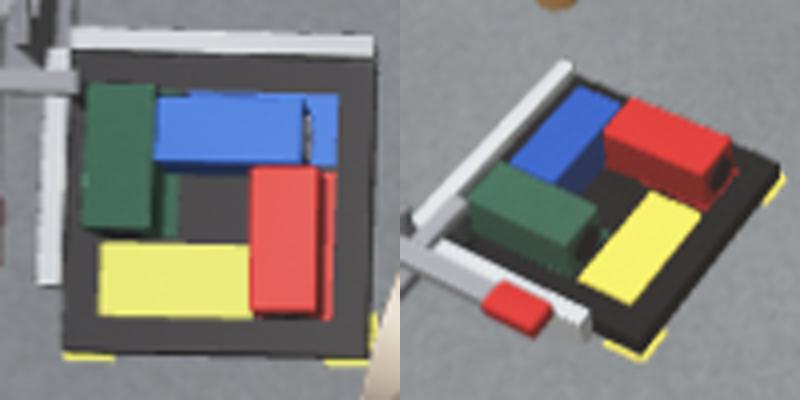

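The p1 picture shows that blue has been knocked about 1 cm towards +y since I placed it: it touches green, and its footprint is bare on the right. I'll quantify this with a model of box plus footprint, ignoring pixels of the other colours.

```bash
cat > pl.py <<'E'
import h,sys
from h import *
_old=h.mask
def mk(im,n):
    if n!="green": return _old(im,n)
    f=im["frame"].astype(int); return ((f[...,1]-f[...,0]>8)&(f[...,1]-f[...,2]>2)).astype("uint8")
h.mask=mk
HOME=np.array([.5838,.1815]);Y=np.radians(-1.1);RR=np.array([[np.cos(Y),-np.sin(Y)],[np.sin(Y),np.cos(Y)]])
def slot(n): return HOME+RR@np.array(SL[n])/1e3, Y+(np.pi/2 if n in("blue","yellow") else 0)
def fill(sh,P,im):
    q=np.zeros(sh,np.uint8);cv2.fillConvexPoly(q,np.round(cv2.convexHull(proj(im,P).astype(np.float32))*16).astype(np.int32),255,cv2.LINE_AA,4);return q
def placed(n,ims):
    s,t=slot(n);fp=boxpts(*s,.02,t,.0945,.0465,0)
    V=[]
    for im in ims:
        roi=cv2.dilate(fill(im["frame"].shape[:2],boxpts(*s,.02,t,.12,.08,.05),im),np.ones((5,5)))>0
        w=roi.copy()
        for o in SL:
            if o!=n: w&=~(cv2.dilate(mk(im,o),np.ones((2,2)))>0)
        V.append((im,w,cv2.GaussianBlur(mk(im,n).astype(np.float32),(0,0),.8),fill(im["frame"].shape[:2],fp,im)))
    def res(p):
        r=[]
        for im,w,m,f in V:
            q=np.maximum(f,fill(m.shape,boxpts(s[0]+p[0],s[1]+p[1],.02,t+p[2]),im))
            r.append((cv2.GaussianBlur(q.astype(np.float32)/255,(0,0),.8)-m)[w])
        return np.concatenate(r)
    best=min((least_squares(lambda v:res(v*[.01,.01,.1]),[a,b,0],diff_step=.15) for a in(-.5,.5) for b in(-1,0,1)),key=lambda r:r.cost)
    v=best.x*[.01,.01,.1];print(n,"err mm",(v[:2]*1e3).round(1),"yaw",np.degrees(v[2]).round(1),"cost",round(best.cost,1))
if __name__=="__main__":
    T=get_image("top");S=get_image("side")
    for n in sys.argv[1:]: placed(n,[T]);placed(n,[S]);placed(n,[T,S])
E
python3 pl.py red blue green
```

```text
red err mm [-1.8 -0.2] yaw 0.0 cost 5.3
red err mm [-0.   4.7] yaw 0.0 cost 11.0
red err mm [0.8 2.6] yaw 0.0 cost 20.8
blue err mm [-7.7 10.1] yaw 0.0 cost 10.8
blue err mm [-10.4  17. ] yaw 0.0 cost 5.2
blue err mm [-8.6 16.8] yaw 0.0 cost 18.5
green err mm [-3.  3.] yaw 0.1 cost 17.7
green err mm [-2.8  3.5] yaw 0.0 cost 29.2
green err mm [-3.1  3.2] yaw 0.0 cost 47.1
```

Blue has been shoved to about (-8, +12) mm off its slot and has pushed green about 3 mm. I'll regrasp blue and shift it back, then re-centre green with the jaws.

```bash
python3 -m crank '[0,0,-0.1307,0.0079,0.0191,0,62,0,0,-0.1307,0.0079,0.0191,0,62,0,0,-0.1307,0.0079,0.0191,0,62,0,0,-0.1307,0.0079,0.0191,0,62,0,0,-0.1307,0.0079,0.0191,0,62,0,0,-0.1307,0.0079,0.0191,0,62,0,0,-0.1307,0.0079,0.0191,0,62,0,0,-0.1307,0.0079,0.0191,0,62,0,0,-0.1307,0.0079,0.0191,0,62,0,0,-0.1307,0.0079,0.0191,0,62,0,0,-0.1307,0.0079,0.0191,0,62,0,0,-0.1307,0.0079,0.0191,0,62,0,0,0,0,0,-0.05,62,0,0,0,0,0,-0.02,62,0,0,0,0,0,0,62,0,0,0,0,0,0,62]' 40
python3 - <<'E'
from h import *
o=observe();print(o["position"],o["grip_width"])
E
```

```text
time_s: 40.65
position: [0.6246, 0.1807, 0.103]
tool_rot: [[1.0, -0.017, 0.001], [-0.017, -1.0, 0.0], [0.001, -0.0, -1.0]]
ft_force: [0.5, 0.4, -0.1]
grip_width: 0.0531
[0.62458519 0.18067038 0.10295275] 0.05306416528725006
```

```bash
python3 -m crank '[0,0,0,0,0,-0.025,62,0,0,0,0,0,-0.015,62,0,0,0,0,0,-0.01,62,0,0,0,0,0,0,62]'; python3 -m crank '[0,0,0,0,0,-0.008,62,0,0,0,0,0,0,62,0,0,0,0,0,0,40,0,0,0,0,0,0,20,0,0,0,0,0,0,20,0,0,0,0,0,0,20]'
```

```text
time_s: 41.05
position: [0.6244, 0.1803, 0.0523]
tool_rot: [[1.0, -0.017, 0.0], [-0.017, -1.0, 0.0], [0.0, -0.0, -1.0]]
ft_force: [0.3, 0.3, 0.1]
grip_width: 0.0527
time_s: 41.65
position: [0.6245, 0.1803, 0.0447]
tool_rot: [[1.0, -0.017, 0.001], [-0.017, -1.0, 0.0], [0.001, -0.0, -1.0]]
ft_force: [-0.5, 0.3, 3.9]
grip_width: 0.0413
```

```bash
python3 -m crank '[0,0,0,0,0,0.004,20,0,0,0,0.002,-0.006,0.002,20,0,0,0,0.004,-0.006,0,20,0,0,0,0.0025,0,0,20,0,0,0,0,0,0,20]'; python3 -m crank '[0,0,0,0,0,-0.003,20,0,0,0,0,0,-0.003,20,0,0,0,0,0,-0.001,20,0,0,0,0,0,0,20]'
```

```text
time_s: 42.15
position: [0.6331, 0.1678, 0.0499]
tool_rot: [[1.0, -0.018, -0.0], [-0.018, -1.0, 0.0], [-0.0, -0.0, -1.0]]
ft_force: [-0.1, 0.1, -1.8]
grip_width: 0.0418
time_s: 42.55
position: [0.6327, 0.1683, 0.0447]
tool_rot: [[1.0, -0.017, 0.001], [-0.017, -1.0, -0.0], [0.001, 0.0, -1.0]]
ft_force: [-5.5, -0.7, 12.1]
grip_width: 0.0412
```

```bash
python3 -m crank '[0,0,0,0,0,0,58,0,0,0,0,0,0,62,0,0,0,0,0,0,62,0,0,0,0,0,0.03,62,0,0,0,0,0,0.03,62,0,0,0.1307,-0.0039,0.0052,0,62,0,0,0.1307,-0.0039,0.0052,0,62,0,0,0.1307,-0.0039,0.0052,0,62,0,0,0.1307,-0.0039,0.0052,0,62,0,0,0.1307,-0.0039,0.0052,0,62,0,0,0.1307,-0.0039,0.0052,0,62,0,0,0.1307,-0.0039,0.0052,0,62,0,0,0.1307,-0.0039,0.0052,0,62,0,0,0.1307,-0.0039,0.0052,0,62,0,0,0.1307,-0.0039,0.0052,0,62,0,0,0.1307,-0.0039,0.0052,0,62,0,0,0.1307,-0.0039,0.0052,0,62,0,0,0,0,0,0,62,0,0,0,0,0,0,62]'
python3 - <<'E'
from h import *
o=observe();print(o["position"],o["grip_width"])
E
```

```text
time_s: 44.45
position: [0.586, 0.2306, 0.103]
tool_rot: [[0.023, 1.0, -0.0], [1.0, -0.023, -0.0], [-0.0, -0.0, -1.0]]
ft_force: [0.3, 0.2, 0.3]
grip_width: 0.0531
[0.58597353 0.2305688  0.10299805] 0.053136189072563
```

```bash
python3 -m crank '[0,0,0,0,0,-0.025,62,0,0,0,0,0,-0.02,62,0,0,0,0,0,-0.008,62,0,0,0,0,0,-0.005,62,0,0,0,0,0,0,62]'; python3 -m crank '[0,0,0,0,0,0,40,0,0,0,0,0,0,20,0,0,0,0,0,0,20,0,0,0,0,0,0,20,0,0,0,0,0,0.003,20,0,0,0,0.002,0,0,20,0,0,0,0,0,-0.002,20,0,0,0,0,0,-0.001,20,0,0,0,0,0,0,20]'
```

```text
time_s: 44.95
position: [0.5861, 0.2305, 0.0451]
tool_rot: [[0.021, 1.0, -0.0], [1.0, -0.021, -0.0], [-0.0, -0.0, -1.0]]
ft_force: [-0.4, -0.7, 1.1]
grip_width: 0.0532
time_s: 45.85
position: [0.5881, 0.2305, 0.0462]
tool_rot: [[0.02, 1.0, 0.001], [1.0, -0.02, -0.0], [-0.0, 0.001, -1.0]]
ft_force: [-3.7, -1.5, 10.2]
grip_width: 0.0414
```

```bash
python3 -m crank '[0,0,0,0,0,0,58,0,0,0,0,0,0,62,0,0,0,0,0,0,62,0,0,0,0,0,0.04,62,0,0,0,0,0,0.05,62,0,0,0,0,0,0.04,62,0,0,0,-0.015,-0.045,0,100,0,0,0,-0.015,-0.045,0,100,0,0,0,-0.015,-0.045,0,100,0,0,0,-0.015,-0.045,0,100,0,0,0,-0.015,-0.045,0,100,0,0,0,-0.015,-0.045,0,100,0,0,0,-0.015,-0.045,0,100,0,0,0,0,0,0,100,0,0,0,0,0,0,100]'; python3 pl.py red blue green; python3 st.py
python3 - <<'E'
from h import *
T=get_image("top");S=get_image("side")
a=cv2.resize(T["frame"][110:200,125:215,::-1],(400,400),interpolation=cv2.INTER_CUBIC)
b=cv2.resize(S["frame"][195:295,130:230,::-1],(400,400),interpolation=cv2.INTER_CUBIC)
cv2.imwrite("pics/p2.png",np.hstack([a,b]))
E
```

```text
time_s: 47.35
position: [0.4828, -0.0851, 0.1751]
tool_rot: [[0.022, 1.0, -0.0], [1.0, -0.022, 0.0], [0.0, -0.0, -1.0]]
ft_force: [-0.2, 1.3, 0.5]
grip_width: 0.0852
red err mm [-0.7 -0.5] yaw 1.2 cost 5.3
red err mm [0.9 4.5] yaw 0.0 cost 10.7
red err mm [0.4 2.3] yaw 0.0 cost 20.9
blue err mm [-2.   1.1] yaw 0.0 cost 3.8
blue err mm [-2.4  6.2] yaw 0.0 cost 4.5
blue err mm [-2.1  5.2] yaw 0.0 cost 9.1
green err mm [-2.5 -1. ] yaw 0.0 cost 14.8
green err mm [-1.6  2.5] yaw 0.0 cost 22.1
green err mm [-2.3 -0.1] yaw 0.0 cost 40.4
red 567 [-0.3065 -0.7634] -2.9 244.1 
yellow 616 [ 0.4287 -0.4103] -3.9 18.9 
[ 0.4832 -0.0832  0.1751]
```

View pics/p2.png

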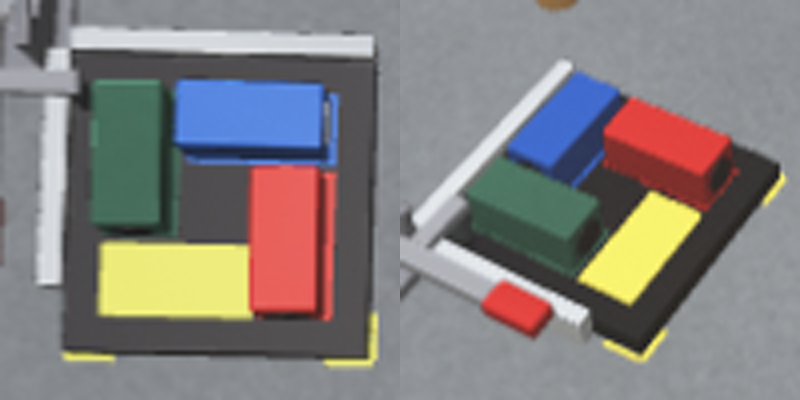

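In p2 all three are back on their footprints with even gaps, within about 2 mm allowing for the cameras' own bias. Now yellow at (0.4285, -0.4105), by its far end.

```bash
python3 -m crank '[0,0,-0.03,-0.0038,-0.041,0,100,0,0,0,-0.0038,-0.041,0,100,0,0,0,-0.0038,-0.041,0,100,0,0,0,-0.0038,-0.041,0,100,0,0,0,-0.0038,-0.041,0,100,0,0,0,-0.0038,-0.041,0,100,0,0,0,-0.0038,-0.041,0,100,0,0,0,-0.0038,-0.041,0,100,0,0,0,0,0,-0.05,100,0,0,0,0,0,-0.04,100,0,0,0,0,0,0,100,0,0,0,0,0,0,100]'
python3 - <<'E'
from h import *
print(observe()["position"])
E
```

```text
time_s: 48.85
position: [0.4532, -0.4122, 0.0859]
tool_rot: [[0.049, 0.999, 0.0], [0.999, -0.049, -0.0], [-0.0, 0.0, -1.0]]
ft_force: [0.8, 0.1, 0.9]
grip_width: 0.0852
[ 0.45319095 -0.41222912  0.08593877]
```

```bash
python3 -m crank '[0,0,0,-0.0005,0,-0.03,100,0,0,0,0,0,-0.02,100,0,0,0,0,0,-0.013,100,0,0,0,0,0,0,100,0,0,0,0,0,0,50,0,0,0,0,0,0,20,0,0,0,0,0,0,20,0,0,0,0,0,0,20,0,0,0,0,0,0,20,0,0,0,0,0,0,20]' 60
```

```text
time_s: 49.85
position: [0.4524, -0.4129, 0.0234]
tool_rot: [[0.05, 0.999, 0.001], [0.999, -0.05, -0.002], [-0.002, 0.001, -1.0]]
ft_force: [1.2, 0.3, 6.1]
grip_width: 0.0412
```

```bash
python3 -m crank '[0,0,0,0,0,0.03,20,0,0,0,0,0,0.05,20,0,0,0,0,0,0.05,20,0,0,0,0,0,0.02,20,0,0,-0.11,0.0059,0.0426,0,20,0,0,-0.11,0.0059,0.0426,0,20,0,0,-0.11,0.0059,0.0426,0,20,0,0,-0.11,0.0059,0.0426,0,20,0,0,-0.11,0.0059,0.0426,0,20,0,0,-0.11,0.0059,0.0426,0,20,0,0,-0.11,0.0059,0.0426,0,20,0,0,-0.11,0.0059,0.0426,0,20,0,0,-0.11,0.0059,0.0426,0,20,0,0,-0.11,0.0059,0.0426,0,20,0,0,-0.11,0.0059,0.0426,0,20,0,0,-0.11,0.0059,0.0426,0,20,0,0,-0.11,0.0059,0.0426,0,20,0,0,-0.11,0.0059,0.0426,0,20,0,0,0,0,0,0,20,0,0,0,0,0,0,20]'
python3 - <<'E'
from h import *
o=observe();print(o["position"],o["grip_width"])
E
```

```text
time_s: 51.85
position: [0.5342, 0.1846, 0.1719]
tool_rot: [[1.0, -0.016, -0.001], [-0.016, -1.0, -0.0], [-0.001, 0.0, -1.0]]
ft_force: [-1.0, -0.1, -1.3]
grip_width: 0.0412
[0.53423478 0.18458869 0.17190741] 0.04117984255277596
```

```bash
python3 -m crank '[0,0,-0.003,0.0005,-0.001,-0.05,20,0,0,0,0,0,-0.04,20,0,0,0,0,0,-0.018,20,0,0,0,0,0,-0.008,20,0,0,0,0,0,0,20,0,0,0,0,0,0,20]'
python3 - <<'E'
from h import *
o=observe();print(o["position"],o["ft_force"],o["grip_width"])
E
```

```text
time_s: 52.45
position: [0.5359, 0.1826, 0.0574]
tool_rot: [[1.0, -0.022, 0.002], [-0.022, -1.0, 0.0], [0.002, -0.0, -1.0]]
ft_force: [0.0, -0.3, -1.6]
grip_width: 0.0409
[0.53585832 0.18256713 0.0573586 ] [ 0.0119351  -0.30530865 -1.62004857] 0.04091843767497897
```

```bash
python3 -m crank '[0,0,0.002,-0.0008,0.0012,-0.006,20,0,0,0,0,0,-0.004,20,0,0,0,0,0,-0.003,20,0,0,0,0,0,-0.0005,20,0,0,0,0,0,0,20]'
```

```text
time_s: 52.95
position: [0.5343, 0.1843, 0.0434]
tool_rot: [[1.0, -0.02, 0.001], [-0.02, -1.0, 0.0], [0.001, -0.0, -1.0]]
ft_force: [-2.6, -0.6, 6.3]
grip_width: 0.0411
```

```bash
python3 -m crank '[0,0,0,0,0,0,58,0,0,0,0,0,0,62,0,0,0,0,0,0,62,0,0,0,0,0,0.04,62,0,0,0,0,0,0.05,62,0,0,0,0,0,0.04,62,0,0,0,-0.015,-0.045,0,62,0,0,0,-0.01,-0.045,0,0,0,0,0,-0.01,-0.045,0,0,0,0,0,-0.01,-0.045,0,0,0,0,0,0,-0.045,0,0,0,0,0,0,-0.03,0,0,0,0,0,0,0,0,0,0,0,0,0,0,0,0]'; python3 pl.py red blue green yellow
python3 - <<'E'
from h import *
T=get_image("top");S=get_image("side")
o=lambda im,x0,y0,x1,y1:cv2.resize(im["frame"][y0:y1,x0:x1,::-1],(400,400),interpolation=cv2.INTER_CUBIC)
cv2.imwrite("pics/p3.png",np.hstack([o(T,85,95,215,225),o(S,130,200,260,330)]))
E
```

```text
time_s: 54.35
position: [0.4892, -0.071, 0.1725]
tool_rot: [[1.0, -0.021, -0.0], [-0.021, -1.0, 0.0], [-0.0, -0.0, -1.0]]
ft_force: [-0.2, 0.6, -0.3]
grip_width: -0.0
red err mm [ 2.1 -0.4] yaw 0.0 cost 4.9
red err mm [0.9 5.2] yaw -0.3 cost 11.8
red err mm [-0.1  2.3] yaw 0.0 cost 23.3
blue err mm [-2.   1.1] yaw 0.0 cost 3.8
blue err mm [-2.3  6.3] yaw 0.0 cost 4.6
blue err mm [-2.1  5.2] yaw 0.0 cost 9.2
green err mm [-4.  -1.2] yaw 0.0 cost 11.1
green err mm [-2.8  2.3] yaw 0.0 cost 5.3
green err mm [-3.4 -0.9] yaw 0.0 cost 18.7
yellow err mm [-2.1 -0.8] yaw 0.0 cost 16.8
yellow err mm [-1.4 -0.4] yaw 0.0 cost 10.2
yellow err mm [-1.5 -0.6] yaw -0.2 cost 26.9
```

View pics/p3.png

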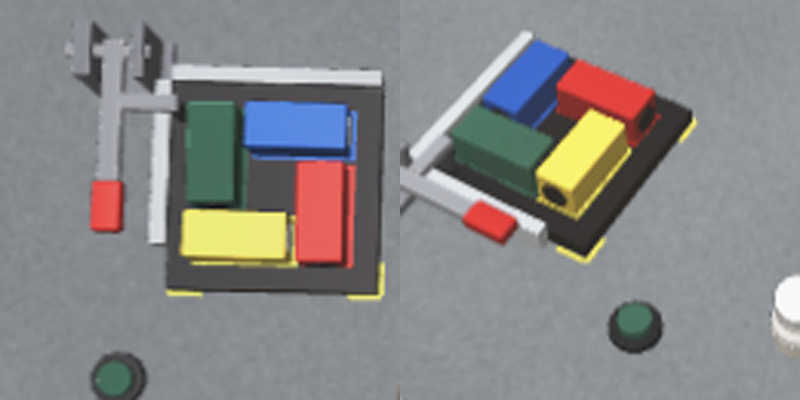

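The p3 picture shows a complete, evenly spaced pinwheel and the lever still down. The button top is at (112,379) in the top crop and (634,318) in the side crop.

Run:
```python
from h import *
T=get_image("top");S=get_image("side");k=130/400
a=(85+112*k,95+379*k);b=(130+234*k,200+318*k)
print(tri([ray(T,a),ray(S,b)]));print([(z,onz(T,a,z).round(3),onz(S,b,z).round(3)) for z in(.02,.03,.04)]);print(observe()["position"])
```

```text
(array([0.40949799, 0.32085511, 0.0193074 ]), [np.float64(0.0005032195831604923), np.float64(0.0005032195831605216)])
[(0.02, array([0.409, 0.32 , 0.02 ]), array([0.41 , 0.321, 0.02 ])), (0.03, array([0.409, 0.317, 0.03 ]), array([0.406, 0.327, 0.03 ])), (0.04, array([0.409, 0.314, 0.04 ]), array([0.402, 0.332, 0.04 ]))]
[ 0.48935468 -0.06993868  0.1726691 ]
```

```bash
python3 -m crank '[0,0,0,-0.008,0.0388,0,0,0,0,0,-0.008,0.0388,0,0,0,0,0,-0.008,0.0388,0,0,0,0,0,-0.008,0.0388,0,0,0,0,0,-0.008,0.0388,0,0,0,0,0,-0.008,0.0388,0,0,0,0,0,-0.008,0.0388,0,0,0,0,0,-0.008,0.0388,0,0,0,0,0,-0.008,0.0388,0,0,0,0,0,-0.008,0.0388,0,0,0,0,0,0,0,-0.04,0,0,0,0,0,0,-0.04,0,0,0,0,0,0,-0.02,0,0,0,0,0,0,0,0,0,0,0,0,0,0,0]'; python3 -m crank '[0,0,0,0,0,-0.01,0,0,0,0,0,0,-0.01,0,0,0,0,0,0,0,0]'
```

```text
time_s: 56.15
position: [0.4095, 0.3176, 0.0733]
tool_rot: [[1.0, -0.019, 0.001], [-0.019, -1.0, 0.0], [0.001, -0.0, -1.0]]
ft_force: [0.2, -0.5, 0.5]
grip_width: 0.0001
time_s: 56.45
position: [0.4089, 0.3169, 0.0518]
tool_rot: [[1.0, -0.02, -0.001], [-0.02, -1.0, -0.001], [-0.001, 0.001, -1.0]]
ft_force: [-0.5, -0.3, 0.2]
grip_width: 0.0
```

Tip is at about 0.038. I go down in small steps so that it is a single press.

```bash
for i in 1; do :; done; python3 -m crank '[0,0,0,0,0,-0.004,0,0,0,0,0,0,-0.003,0,0,0,0,0,0,0,0]'; python3 -m crank '[0,0,0,0,0,-0.003,0,0,0,0,0,0,-0.003,0,0,0,0,0,0,0,0]'
```

```text
time_s: 56.75
position: [0.4092, 0.3171, 0.0454]
tool_rot: [[1.0, -0.02, -0.0], [-0.02, -1.0, -0.0], [-0.0, 0.0, -1.0]]
ft_force: [-0.2, -0.0, -0.1]
grip_width: -0.0
time_s: 57.05
position: [0.4091, 0.3171, 0.0393]
tool_rot: [[1.0, -0.02, -0.001], [-0.02, -1.0, -0.0], [-0.001, 0.0, -1.0]]
ft_force: [-0.0, -0.3, 0.3]
grip_width: -0.0
```

```bash
python3 -m crank '[0,0,0,0,0,-0.003,0,0,0,0,0,0,-0.003,0,0,0,0,0,0,0,0]'; python3 -m crank '[0,0,0,0,0,-0.003,0,0,0,0,0,0,-0.002,0,0,0,0,0,0,0,0]'
```

```text
time_s: 57.35
position: [0.4095, 0.3173, 0.0335]
tool_rot: [[1.0, -0.02, 0.0], [-0.02, -1.0, 0.0], [0.0, -0.0, -1.0]]
ft_force: [-0.5, 0.3, 3.7]
grip_width: -0.0001
time_s: 57.65
position: [0.4095, 0.3173, 0.0299]
tool_rot: [[1.0, -0.02, 0.001], [-0.02, -1.0, 0.0], [0.001, -0.0, -1.0]]
ft_force: [-2.9, -2.0, 16.6]
grip_width: -0.0003
```

The button is bottomed at 16.6 N. Retract and do the last check.

```bash
python3 -m crank '[0,0,0,0,0,0.03,0,0,0,0,0,0,0.05,0,0,0,0,0,0,0.05,0,0,0,0,0,-0.04,0,0,0,0,0,0,-0.04,0,0,0,0,0,0,-0.04,0,0,0,0,0,0,-0.04,0,0,0,0,0,0,-0.04,0,0,0,0,0,0,-0.04,0,0,0,0,0,0,-0.04,0,0,0,0,0,0,-0.04,0,0,0,0,0,0,-0.03,0,0,0,0,0,0,0,0,0,0,0,0,0,0,0]'; python3 pl.py red blue green yellow
python3 - <<'E'
from h import *
T=get_image("top");S=get_image("side")
o=lambda im,x0,y0,x1,y1:cv2.resize(im["frame"][y0:y1,x0:x1,::-1],(400,300),interpolation=cv2.INTER_CUBIC)
w=lambda im:cv2.resize(im["frame"][:,:,::-1],(400,300),interpolation=cv2.INTER_AREA)
cv2.imwrite("pics/p4.png",np.vstack([np.hstack([o(T,75,90,235,210),o(S,90,190,250,310)]),np.hstack([w(T),w(S)])]))
E
```

```text
red err mm [-0.1 -0.5] yaw 0.0 cost 5.4
red err mm [98.3 18.7] yaw 4.1 cost 182.8
red err mm [95.2 21.2] yaw 19.7 cost 194.5
blue err mm [-2.   0.9] yaw 0.0 cost 3.9
blue err mm [-1.9  7.6] yaw 0.0 cost 11.2
blue err mm [-1.9  7. ] yaw -0.0 cost 16.1
green err mm [-3.9 -1.2] yaw 0.0 cost 10.9
green err mm [-1.8  2.4] yaw 0.0 cost 17.2
green err mm [-2.2  0. ] yaw 0.0 cost 32.5
yellow err mm [-2.1 -0.9] yaw 0.0 cost 16.7
yellow err mm [-1.9 12.2] yaw 0.0 cost 304.9
yellow err mm [-2.   2.2] yaw 0.0 cost 331.4validation failed for argument at $...
```

That move was refused because I mistyped the rows, so the finger is still on the button. I'll retype it.

```bash
python3 -m crank '[0,0,0,0,0,0.03,0, 0,0,0,0,0,0.05,0, 0,0,0,0,0,0.05,0, 0,0,0,0,-0.04,0,0, 0,0,0,0,-0.04,0,0, 0,0,0,0,-0.04,0,0, 0,0,0,0,-0.04,0,0, 0,0,0,0,-0.04,0,0, 0,0,0,0,-0.04,0,0, 0,0,0,0,-0.04,0,0, 0,0,0,0,-0.04,0,0, 0,0,0,0,-0.03,0,0, 0,0,0,0,0,0,0, 0,0,0,0,0,0,0]'; python3 pl.py red blue green yellow
python3 - <<'E'
from h import *
T=get_image("top")
hsv=cv2.cvtColor(T["frame"],cv2.COLOR_RGB2HSV)
for n in("red",):
    for m,a,c in blobs(T,n,60): print("red blob",a,onz(T,c,.07).round(3))
E
```

```text
time_s: 59.25
position: [0.4091, -0.033, 0.1584]
tool_rot: [[1.0, -0.022, -0.001], [-0.022, -1.0, 0.0], [-0.001, -0.0, -1.0]]
ft_force: [0.0, 0.7, 0.4]
grip_width: 0.0001
red err mm [ 0.1 -0.3] yaw 0.0 cost 5.4
red err mm [0.3 4.8] yaw 0.0 cost 11.8
red err mm [0.9 2.3] yaw 0.0 cost 23.2
blue err mm [-2.   1.1] yaw 0.0 cost 3.9
blue err mm [-2.2  6. ] yaw 0.0 cost 4.2
blue err mm [-2.   5.1] yaw -0.0 cost 9.0
green err mm [-4.  -1.2] yaw 0.0 cost 11.4
green err mm [-2.2  1.7] yaw 0.0 cost 5.7
green err mm [-3.1 -0.6] yaw 0.0 cost 19.1
yellow err mm [-2.1 -0.7] yaw 0.0 cost 16.8
yellow err mm [-1.7  2.1] yaw 0.0 cost 10.5
yellow err mm [-2.  -0.7] yaw -0.0 cost 27.3
red blob 528 [0.845 0.342 0.07 ]
red blob 653 [0.553 0.128 0.07 ]
red blob 170 [0.557 0.315 0.07 ]
red blob 566 [ 0.454 -0.607  0.07 ]
red blob 325 [ 0.332 -0.24   0.07 ]
```

```bash
python3 -c "
from rig import *
print(close_job())"
```

```text
the job is handed in; nothing more can be done
None
```

The job is done and handed in at about 59 s. The plate is home in the dock, the lever is down, all four cartridges are on their footprints, and the button was pressed once at the end.

- **Plate:** I slid it against both stops until it no longer moved. The last pushes read 20 N towards the far stop and 35 N towards the left one.
- **Clamp:** I pressed the lever down with about 45 N, and it stayed down when I let go. The last top view still has its red end in the down position.
- **Cartridges:** red, blue (the one farthest left), green and yellow were all there and all placed. After I set green down, blue had been shoved about 1 cm and had pushed green about 3 mm. I regrasped blue and moved it back, then re-centred green.
- **Button:** I pressed it once, to 16.6 N. The first retract command was refused because I mistyped the rows, so the finger stayed on the button until I sent it again.

**Last checks:**
- The top view puts each cartridge within about 4 mm of its slot, with green the worst at -4 mm along x, and all square to the plate.
- The side view disagrees with it by 3 to 5 mm in y and puts blue up to 6 mm off that way. I took that as calibration bias, because the side view differs from the top view in the same direction on all four.
- The 16-picture limit was used up, so I checked the state after the button press by image code only. I did not check the bystanders separately at the end.

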